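Put a cam follower away in the tilted parts carousel

ROBOT

A 6-joint arm with a two-finger parallel gripper is mounted at the origin on the work surface. World frame = base frame: x ahead of the robot, y to its left, z up, the work surface at z = 0. Lengths are in m, angles in rad, forces in N, time in s.
With the tool pointing down it reaches from about 0.4 to 0.825 m from the base axis. Payload 7 kg.
Tool frame: the origin (TCP) lies between the finger pads; the fingertips stand 19 mm ahead of it and the grasp point (between the pads) is the TCP; y points along the fingers, x is the direction in which the jaws open and shut, and the axes are right-handed (so a half turn about y gives the same grasp; the last joint's range is limited). The gripper opens to 88 mm and grips with 3 to 60 N. Pads are 19 mm wide; open, the fingers measure 130 mm over their backs; the gripper's body (78 mm by 193 mm) begins 47 mm behind the grasp point.
Start: joints at [1.637, 0.359, 0.012, 0, -1.224, -0.288], TCP at [0.149, 0.658, 0.246] pointing down, gripper open.
Joint ranges: [-3.07, 3.07], [-1.43, 2.12], [-1.02, 1.25], [-3.03, 1.67], [-3.05, -0], [-3.03, 3.03]. Speed limits (rad/s): [2.39, 2.39, 3.01, 3.14, 3.14, 3.14].

INTERFACE

Orientations are given as a unit quaternion [x, y, z, w].
In Python, from rig import bot, imaging, job_done gives the robot as it stands. The module is installed in compiled form; this text tells all that it offers.
- The arm moves only by the tool send_rows, never from a script. Its argument "commands" is a list of rows, each a list of 7 numbers: the shift along the world's x, y, z in mm, then the turn, a rotation vector about the world's x, y, z in rad, then the finger opening in mm, from 0 to 87.6. In form: [[x, y, z, ax, ay, az, hand], ...]. A call has 1 to 10 rows; each row shifts and turns the commanded pose from where the row before left it; what a row does not reach is not made up. A row lasts 1/12 s, in which the tool goes at most 41.7 mm and 7.16 degrees, less where a joint would pass 70% of its speed; a pose out of reach is approached as far as the arm can. A call is refused whole if a number of a shift passes 41.7 or a number of a turn 0.125, either way. A call with a gripper value outside its range is refused whole. The fingers move at their own pace and stop on an object; "force" is the grip in N (left out, the last holds). Time passes only in rows, so rows that do not move let the fingers close. It gives the time, the measured TCP pose, the force and the opening at its end, in the units of the state.
- bot.read_state(): the state, without advancing time (a new reading comes with each control period).
- imaging.capture(name): name is "scene" or "side" or "wrist"; returns (picture, depth): 384x512x3 uint8, red, green, blue; 384x512 float32, m along the optical axis (not along the pixel's ray), 0 where there is no reading.
- imaging.camera_params(name): a dict with "fx", "fy", "cx", "cy" (pixels), "extrinsics" (4x4, takes a point from camera to world coordinates). Camera axes: x right, y down, z forward; pixel columns grow to the right and rows downward; lengths in m; the calibration is good to about 2 mm. A picture is of the moment at which its call begins: read the wrist's pose just before it. camera_params takes no time and is no camera call; for the wrist camera it gives the pose at the moment of the call.
- job_done(): hands the job in, once; it reports no verdict.
The state is a dict: "time": time; "joint_positions": joint angles; "qd": joint speeds; "joint_torque": joint torques, N m; "eef_pos": TCP position; "tool_rot": TCP orientation; "ft_force": force on the tool from outside, world axes, zero at the start; "moment": the same for the moment, N m; "width": finger opening in m.
Only numpy, scipy, OpenCV 4.12 (cv2) and the standard library are available. Lean on these libraries where they do the work, as an engineer would, in place of code of your own. Each camera call takes 0.05 s, during which the arm holds its last target.

TASK

Put away the loose mushroom-shaped cam follower that stands among the parts on the tray: turn the carousel's clear cover by its post until the opening lies over the bay that already holds a follower of the same shape, and put the loose one in there. Then turn the cover back until its opening lies fully over the blank, filled-in bay, so that every bay is shut, and leave the other parts where they stand.

Things in the scene. Friction and masses are not known exactly. Their poses are not given: they have to be found in the camera images.
- follower_mid (a point): The loose cam follower to put away: plain steel, mushroom-shaped, 52 mm long, 100 g: flat round head 30 mm across and 8 mm thick, smooth round stem 14 mm across. It starts standing on its head on the tray, stem up, in any of six places. The point is on its axis half-way along (26 mm above the head's underside); z points along the stem, away from the head.
- cover (a joint): Angle (rad) of the carousel's cover on the tub, anticlockwise looking down on it. It stays where it is left (friction 0.2 N m, about 2 N at the post); stops at -2.8 and 2.8. At 0 the opening lies centred over the blank, filled-in bay (shut); at 2.513 over the wanted bay; the other bays are at 1.257, -1.257 and -2.513.
- cover_hub (a point): Centre of the cover, on its turning axis, at the clear disc's upper face. z is the axis, out of the cover, leaning 30 degrees from vertical to the carousel's front (roughly to the robot). x points through the middle of the opening. The cover is a clear disc 5 mm thick with a dark steel rim (268 mm across, 1 mm proud) and a dark hub (68 mm across, 3 mm proud, cap 7 mm).
- post (a point): The cover's turning handle: an upright round steel post 16 mm across, square to the cover, spinning freely on its own pin, 90 mm off the axis, opposite the opening. Its top is 40 mm above the cover's upper face (the lowest 3 mm are in a foot 30 mm across). The point is on its axis, 25 mm above the cover's upper face; axes are those of the cover.
- opening (a point): Middle of the cover's only opening, 87 mm off the axis, at the height of the cover's upper face; axes are those of the cover. The opening is a sector 60 degrees wide between its dark steel edges, from 34 to 124 mm off the axis.
- bay_spot (a point): Free spot on the floor of the wanted bay, 79 mm off the axis, 11 degrees clockwise of the bay's middle; z is the carousel's axis, x points outwards along the bay's middle. The bay spans 72 degrees, 30 to 126 mm off the axis, and is 65 mm deep; the cover's upper face is 70 mm above its floor. A follower of the same mushroom shape is fixed in it, taking 36 mm along its left wall.
- wall_left_mid (a point): Middle of the wall between the wanted bay and the next one anticlockwise (4 mm thick, 80 mm off the axis, half-way up). x points outwards along the wall, y away from the wanted bay, z as the carousel's axis.
- wall_right_mid (a point): Middle of the wall between the wanted bay and the next one clockwise (4 mm thick, 80 mm off the axis, half-way up). x points outwards along the wall, y into the wanted bay, z as the carousel's axis.
- stand: The carousel's fixed stand; origin under its middle on the table, -x is its front, to which the carousel leans. The tub on it (260 mm across) stands turned at any angle, held too stiffly to turn (8 N m). A lamp bar 260 mm long along y hangs over the back from a mast 125 mm behind the origin: the bar's front face is 82 mm behind the origin, its underside 367 mm above the table.
- tray: Fixed aluminium sorting tray, 270 x 220 mm, rim 14 mm high, floor 3 mm thick; origin under its centre. Six things stand on it in two rows of three, about 78 mm apart along its x and 106 mm along its y.
- bolt: Bystander on the tray, loose: hex-headed bolt, 58 mm tall, standing on its 22 mm hexagonal head, shank 12 mm. Origin at the centre of its underside.
- bush: Bystander on the tray, loose: brass tube 34 mm across, 42 mm tall. Origin at the centre of its underside.
- pinion: Bystander on the tray, loose: small toothed wheel 46 mm across, 14 mm thick, with a 24 mm hub, 34 mm tall in all. Origin at the centre of its underside.
- bearing: Bystander on the tray, loose: flat ball bearing 42 mm across, 14 mm tall. Origin at the centre of its underside.
- piston: Bystander on the tray, loose: plain piston 50 mm across, 46 mm tall. Origin at the centre of its underside.
- oil_can: Bystander, loose: steel can 54 mm across, 130 mm tall, behind the carousel and the tray. Origin at the centre of its underside.
- spanner: Bystander, loose: a 190 mm steel spanner lying on the bench to the left of the carousel. Origin under its middle.

How it is judged:
On the way, in this order (a step that is already met when the one before it is completed fails the run):
1. the cover's opening lies over the bay with the follower of the same shape (within 0.2 rad) (value of joint cover between 2.313 and 2.713 rad), for 0.2 s.
2. the loose follower is inside that bay and let go (y of follower_mid in the frame of wall_left_mid below -0.004 m and y of follower_mid in the frame of wall_right_mid above 0.004 m and z of follower_mid in the frame of bay_spot between 0 and 0.055 m and x of follower_mid in the frame of bay_spot below 0.052 m and distance between follower_mid and cover_hub below 0.142 m and contact force between follower and the fingers below 0.05 N), for 0.2 s.
3. the opening lies over the blank bay again (within 0.1 rad) (value of joint cover between -0.1 and 0.1 rad), for 0.2 s.
At the end, for the whole second after the job is handed in: The follower lies at rest in the bay that holds the one of the same shape (its middle between that bay's two walls, below the cover), and the cover stands still with its opening over the blank bay (cover joint within 0.1 rad of 0) (all of step 3 and y of follower_mid in the frame of wall_left_mid below -0.004 m and y of follower_mid in the frame of wall_right_mid above 0.004 m and z of follower_mid in the frame of bay_spot between 0 and 0.055 m and x of follower_mid in the frame of bay_spot below 0.052 m and distance between follower_mid and cover_hub below 0.142 m and velocity of joint cover between -0.05 and 0.05 rad/s and linear speed of follower below 0.03 m/s); the robot touches nothing.
It fails at once if a bystander is shifted by more than 30 mm or tipped over (distance of any of bolt, bush, pinion, bearing, piston, oil_can, spanner from where it was at the start of the episode above 0.03 m or angle between any of bolt, bush, pinion, bearing, piston, oil_can, spanner's own z axis and vertical above 0.6 rad).
It also fails if it takes over 72 s, if anything falls off the work surface, if the arm or the gripper's body presses on something with over 40 N, if the wrist force passes 120 N, or if a joint passes its speed limit or range.

## Working session

There is one attempt and no reset: what is moved stays moved. The work goes in short steps, Python scripts to look and compute and a tool call to move; the robot and the scene stay as the last step left them, time stands still between calls to the robot, and variables do not carry over. Pictures are saved under pics/ and viewed, and the job is handed in when it is done.

Besides the shell and the picture viewer there is one more tool, called after "Emit:" as name(argument=value, ...), one argument or row to a line, values as JSON. send_rows: Moves the arm, as the interface text tells. Its arguments: {"type":"object","properties":{"commands":{"type":"array","items":{"type":"array","items":{"type":"number"}}},"force":{"type":"number"}},"required":["commands"]}

```bash
mkdir -p pics; cat > h.py <<'E'
import numpy as np, cv2
from rig import bot, imaging, job_done
from scipy.spatial.transform import Rotation as R
def cap(n,f):
    p=imaging.camera_params(n); im,d=imaging.capture(n)
    cv2.imwrite('pics/'+f+'.png',im[:,:,::-1]); np.savez('pics/'+f,im=im,d=d,E=p['extrinsics'],k=[p['fx'],p['fy'],p['cx'],p['cy']])
    return im,d,p
def load(f):
    z=np.load('pics/'+f+'.npz'); return z['im'],z['d'],z['E'],z['k']
def cloud(d,E,k):
    v,u=np.indices(d.shape); P=np.stack([(u-k[2])/k[0]*d,(v-k[3])/k[1]*d,d],-1)
    return P@E[:3,:3].T+E[:3,3]
E
python3 - <<'E'
from h import *
for n in ['scene','side','wrist']:
    im,d,p=cap(n,n+'0'); print(n,p['fx'],np.round(p['extrinsics'],3).tolist(),(d>0).mean())
s=bot.read_state(); print(s)
E
```

```text
scene 430.3457163653769 [[-0.956, 0.214, -0.201, 0.781], [0.294, 0.724, -0.624, 0.748], [0.012, -0.656, -0.755, 0.969], [0.0, 0.0, 0.0, 1.0]] 0.9961700439453125
side 441.96494617881615 [[0.889, -0.274, 0.368, 0.108], [-0.459, -0.512, 0.727, -0.782], [-0.011, -0.814, -0.58, 0.834], [0.0, 0.0, 0.0, 1.0]] 0.9947153727213541
wrist 282.71601072134456 [[-0.22, -0.936, -0.275, 0.223], [-0.975, 0.212, 0.059, 0.642], [0.003, 0.281, -0.96, 0.384], [0.0, 0.0, 0.0, 1.0]] 0.9960581461588541
{'time': 0.15, 'joint_positions': array([ 1.63711703e+00,  3.59219224e-01,  1.12455705e-02, -2.17397821e-04,
       -1.22409250e+00, -2.88121523e-01]), 'qd': array([-0.00101822, -0.00131856,  0.0025718 ,  0.00211284, -0.00133601,
        0.00041733]), 'joint_torque': array([-7.23330249e-04, -5.83271599e+01,  2.93293619e+01,  7.00130090e+00,
        8.84072942e-03, -9.83705013e-05]), 'eef_pos': array([0.14843813, 0.65811691, 0.24483629]), 'tool_rot': array([ 0.44188712, -0.5519541 ,  0.55260842, -0.44125545]), 'ft_force': array([-0.20250235, -0.71141616, -0.49619017]), 'moment': array([-0.02524308, -0.03901427, -0.02142452]), 'width': 0.08772671328133273}
```

View pics/scene0.png

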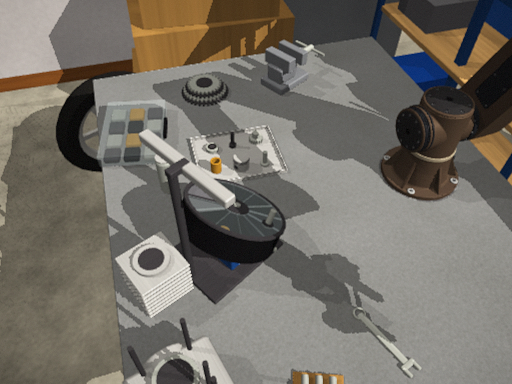

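View pics/side0.png

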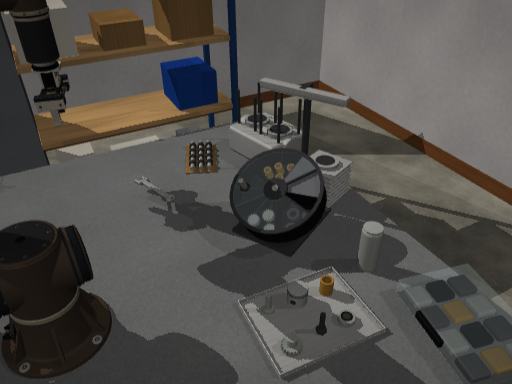

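View pics/wrist0.png

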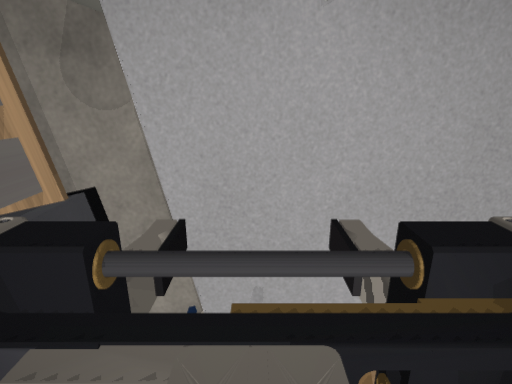

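The scene view shows the carousel near (235,220) and the tray near (237,150). In the side view the carousel is at (280,190), the post near (243,185) and the opening dark near (300,190). The follower looks to be at (268,303). I'll zoom in to check.

```bash
python3 - <<'E'
from h import *
im=load('side0')[0]; cv2.imwrite('pics/s1.png',cv2.resize(im[140:250,220:350,::-1],None,fx=6,fy=5.4,interpolation=2)); cv2.imwrite('pics/s2.png',cv2.resize(im[260:375,230:390,::-1],None,fx=5,fy=5,interpolation=2))
im=load('scene0')[0]; cv2.imwrite('pics/c1.png',cv2.resize(im[110:280,130:310,::-1],None,fx=4,fy=3.5,interpolation=2))
for f in ['side0','scene0']:
    im,d,E,k=load(f);P=cloud(d,E,k)
    for q in ([(243,184),(268,298),(268,310),(275,188),(300,190),(290,345),(371,230)] if f=='side0' else [(270,213),(265,155),(265,163),(238,208),(216,165)]): print(f,q,np.round(P[q[1],q[0]],4))
E
```

```text
side0 (243, 184) [0.5401 0.1335 0.1581]
side0 (268, 298) [ 0.4499 -0.1748  0.0517]
side0 (268, 310) [ 0.4497 -0.1758  0.0113]
side0 (275, 188) [0.6137 0.0846 0.1504]
side0 (300, 190) [0.6689 0.0441 0.1504]
side0 (290, 345) [ 0.4387 -0.2929  0.0276]
side0 (371, 230) [ 0.7462 -0.1628  0.1307]
scene0 (270, 213) [0.5465 0.1457 0.1617]
scene0 (265, 155) [ 0.455  -0.1628  0.0458]
scene0 (265, 163) [ 0.4538 -0.1629  0.0106]
scene0 (238, 208) [0.6132 0.0987 0.1487]
scene0 (216, 165) [ 0.6096 -0.168   0.0408]
```

View pics/s1.png

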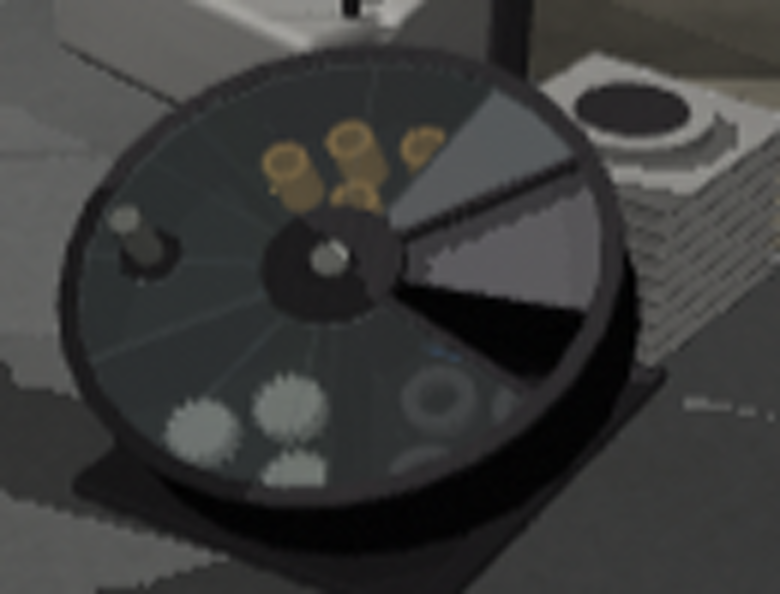

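View pics/s2.png

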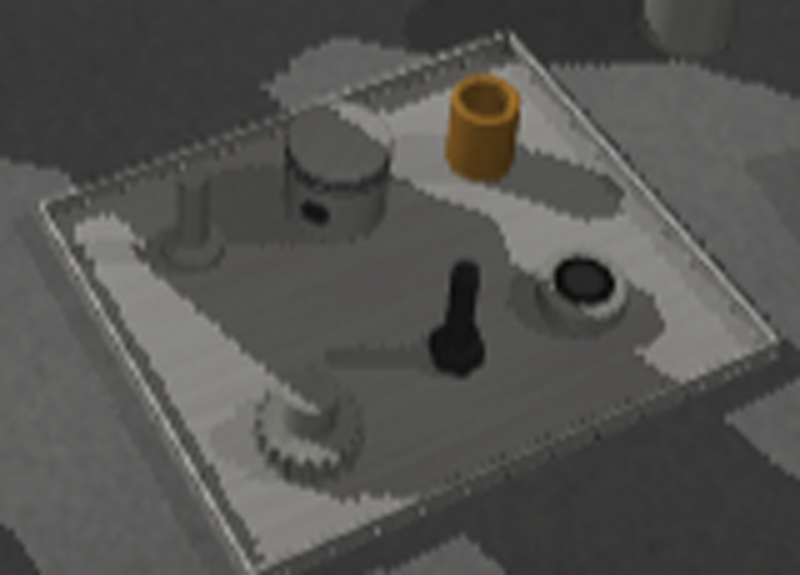

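View pics/c1.png

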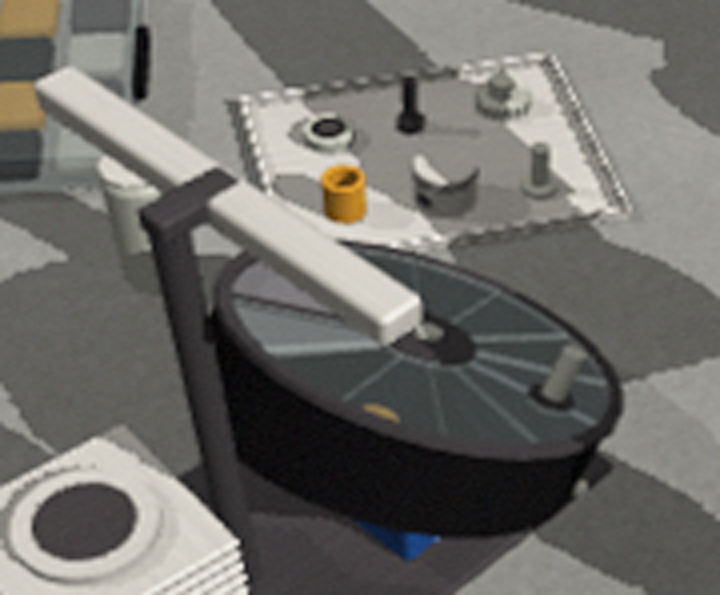

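The loose follower stands at side-view pixel (268,303), which is scene pixel (265,160). Clockwise from the right, the bays are blank, bearings, pinions, a dark one under the post, and bushes. Next I'll fit the cover plane.

```bash
python3 - <<'E'
from h import *
pts=[]
for f in ['side0','scene0']:
    im,d,E,k=load(f);P=cloud(d,E,k)
    c=np.array([.614,.09,.150])
    m=(np.linalg.norm(P-c,axis=-1)<.145)&(d>0)
    Q=P[m]
    # ransac plane
    rng=np.random.default_rng(0);best=None
    for i in range(500):
        a=Q[rng.choice(len(Q),3,False)];n=np.cross(a[1]-a[0],a[2]-a[0]);n/=np.linalg.norm(n)+1e-12;n*=np.sign(n[2])
        if abs(n[2]-.866)>.1: continue
        s=(np.abs((Q-a[0])@n)<.002).sum()
        if best is None or s>best[0]: best=(s,n,a[0])
    s,n,a=best
    I=Q[np.abs((Q-a)@n)<.003]; c0=I.mean(0); n=np.linalg.svd(I-c0,full_matrices=False)[2][2]; n*=np.sign(n[2])
    print(f,len(Q),len(I),'n',n.round(4),'tilt',np.degrees(np.arccos(n[2])),'c0',c0.round(4))
    # height residual map
    H=((P-c0)@n); 
    vis=np.clip(128+H*2000,0,255).astype(np.uint8); 
    vis[~((np.linalg.norm(P-c,axis=-1)<.2)&(d>0))]=0
    b=(140,250,220,350) if f=='side0' else (160,270,170,300)
    cv2.imwrite('pics/H_'+f+'.png',cv2.resize(cv2.applyColorMap(vis,2)[b[0]:b[1],b[2]:b[3]],None,fx=5,fy=5,interpolation=0))
E
```

```text
side0 6875 4393 n [-0.4376 -0.2416  0.8661] tilt 29.992983604857635 c0 [0.6068 0.0878 0.1417]
scene0 5745 3310 n [-0.4383 -0.2406  0.866 ] tilt 29.998066723155667 c0 [0.6151 0.1162 0.1517]
```

View pics/H_side0.png

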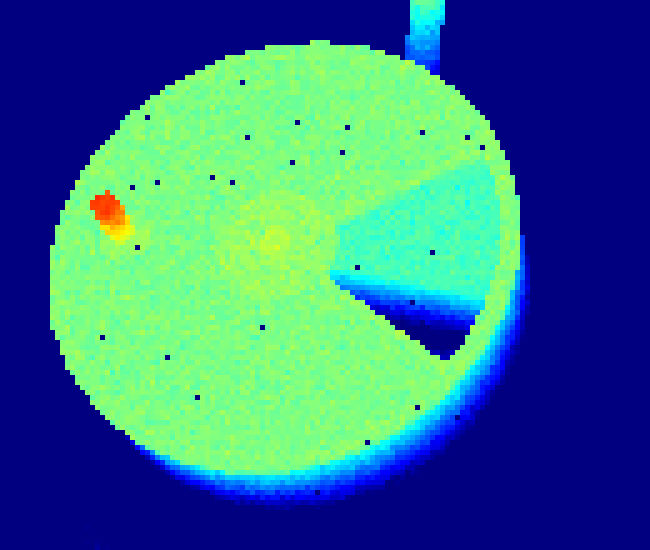

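The depth camera sees the clear disc. The opening lies mostly over the blank bay, with a strip of it over the bearings bay, so the cover starts at a negative angle. Now I'll find the centre, the post and the angles.

```bash
cat > cov.py <<'E'
from h import *
n=np.array([-.438,-.2411,.866]); n/=np.linalg.norm(n)
ez=n; ex=np.array([0,0,1.])-n*n[2]; ex/=np.linalg.norm(ex); ey=np.cross(ez,ex)   # ex: uphill (back) 
F=np.stack([ex,ey,ez],1)
def fit(f,ref=np.array([.612,.09,.15])):
    im,d,E,k=load(f);P=cloud(d,E,k);Q=(P-ref)@F
    m=(d>0)&(np.linalg.norm(Q,axis=-1)<.16)
    h=np.median(Q[m&(np.abs(Q[...,2])<.01)][:,2])
    return Q,m,h,im,d
E
python3 - <<'E'
from cov import *
ref=np.array([.612,.09,.15])
for f in ['side0','scene0']:
    Q,m,h,im,d=fit(f); 
    on=(m&(np.abs(Q[...,2]-h)<.004)).astype(np.uint8)
    on=cv2.morphologyEx(on,cv2.MORPH_CLOSE,np.ones((3,3)))
    cs,_=cv2.findContours(on,0,1); c=max(cs,key=cv2.contourArea)
    hull=cv2.convexHull(c)[:,0]
    X=np.array([Q[v,u] for u,v in hull]); X=X[(np.abs(X[:,2]-h)<.005)]
    A=np.c_[2*X[:,:2],np.ones(len(X))]; 
    s=np.linalg.lstsq(A,(X[:,:2]**2).sum(1),rcond=None)[0]; r=np.sqrt(s[2]+s[0]**2+s[1]**2)
    ctr=np.array([s[0],s[1],h]); print(f,'h',h,'ctr world',ref+F@ctr,'r',r,'resid',np.abs(np.hypot(*(X[:,:2]-s[:2]).T)-r).max())
    D=Q-ctr; rr=np.hypot(D[...,0],D[...,1]); th=np.degrees(np.arctan2(D[...,1],D[...,0]))
    # hub cap
    cap=m&(rr<.03)&(D[...,2]>.0055)&(D[...,2]<.02); print('cap',D[cap].mean(0)*1e3,cap.sum())
    post=m&(D[...,2]>.012)&(D[...,2]<.06)&(rr>.06)&(rr<.13);print('post',post.sum(),D[post].mean(0)*1e3)
    top=post&(D[...,2]>.037);print('top',top.sum(),D[top].mean(0)*1e3,th[top].mean(),D[top][:,2].max())
    hole=m&(rr>.07)&(rr<.11)
    for a in range(-180,180,4):
        q=hole&(th>=a)&(th<a+4)
        if q.sum()>5 and np.median(D[q][:,2])<-.004: print(a,q.sum(),(np.median(D[q][:,2])*1e3).round(1),end='; ')
    print()
E
```

```text
side0 h -0.004483980558420888 ctr world [0.61533035 0.08716736 0.14571815] r 0.13372938984285823 resid 0.003018503067536482
cap [0.13536398 0.53152565 6.85563253] 53
post 51 [-28.76503663  83.13957027  31.05109259]
top 21 [-27.84036742  85.09511511  39.65843951] 108.12062433918274 0.042718530586053405
-88 15 -71.0; -84 147 -32.1; -80 30 -6.9; -76 34 -7.0; -72 25 -7.2; -68 30 -7.3; -64 32 -6.4; -60 29 -8.2; -56 29 -6.1; -52 28 -6.0; -48 25 -7.6; -44 55 -4.5; 
scene0 h -0.0062126773456995426 ctr world [0.61579356 0.08987048 0.14470889] r 0.13332919615261093 resid 0.004858185953648203
cap [0.06124105 0.68537467 6.97297099] 19
post 80 [-22.93760109  87.12237783  28.60596753]
top 20 [-25.23126113  86.27884798  39.45241561] 106.31241131911388 0.04169219009209883
-76 7 -7.9; -72 14 -7.7; -68 16 -7.1; -64 20 -6.9; -60 17 -7.5; -56 11 -7.3;
```

```bash
cat >> cov.py <<'E'
C0=np.array([.6155,.0885,.1452])
def polar(f,z,C=C0):
    im,d,E,k=load(f)
    th=np.radians(np.arange(180,-180,-.5)); r=np.arange(.025,.135,.0005)
    T,Rr=np.meshgrid(th,r)
    W=C+(np.stack([Rr*np.cos(T),Rr*np.sin(T),0*T+z],-1)@F.T)
    c=(W-E[:3,3])@E[:3,:3]
    return cv2.remap(im,(c[...,0]/c[...,2]*k[0]+k[2]).astype(np.float32),(c[...,1]/c[...,2]*k[1]+k[3]).astype(np.float32),1)
E
python3 - <<'E'
from cov import *
for f in ['side0','scene0']:
    a=[]
    for z in [-.0065]:
        p=np.clip(polar(f,z).astype(float)*1.8,0,255).astype(np.uint8)
        for i,t in enumerate(range(180,-180,-20)): 
            cv2.putText(p,str(t),(i*40,10),0,.35,(255,0,0)); p[:14,i*40]=(255,0,0)
        a.append(p)
    cv2.imwrite('pics/pol_'+f+'.png',np.vstack(a)[:,:,::-1])
A=cv2.imread('pics/pol_side0.png');B=cv2.imread('pics/pol_scene0.png');cv2.imwrite('pics/pol.png',np.vstack([A,B]))
E
```

```text
(no output)
```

View pics/pol.png

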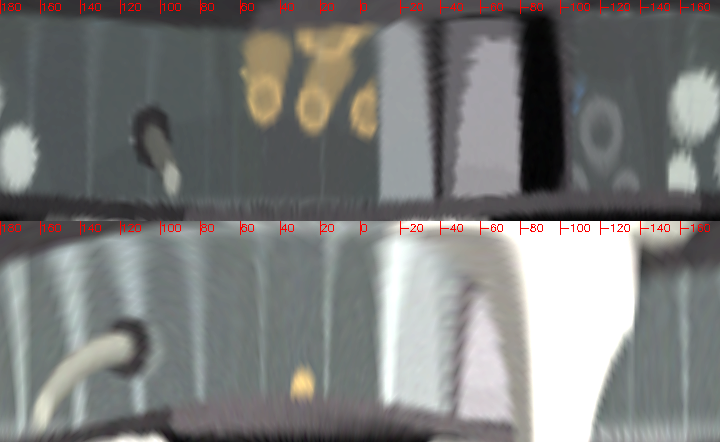

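The polar view puts the blank bay from about -9.5° to -80° (middle -45°), the opening at about -41° to -101°, and the post at about 107.5°. So the cover stands at about -0.46 rad and the wanted bay's middle is at 99°. Now I'll locate the follower, the bar and the tool.

```bash
python3 - <<'E'
from cov import *
for f in ['side0','scene0']:
    im,d,E,k=load(f);P=cloud(d,E,k)
    m=(d>0)&(np.hypot(P[...,0]-.453,P[...,1]+.169)<.03)&(P[...,2]>.018)&(P[...,2]<.07)
    print(f,'stem',m.sum(),P[m].mean(0).round(4),P[m].min(0).round(3),P[m].max(0).round(3),'camdir',E[:3,2].round(2))
    for z0,z1 in [(.02,.03),(.03,.04),(.04,.05),(.05,.06)]:
        q=m&(P[...,2]>z0)&(P[...,2]<z1)
        if q.sum(): 
            vd=P[q].mean(0)-E[:3,3];vd=vd[:2]/np.linalg.norm(vd[:2]); print(z0,q.sum(),(P[q].mean(0)[:2]+vd*.0055).round(4))
    m=(d>0)&(np.hypot(P[...,0]-.6155,P[...,1]-.088)<.35)&(P[...,2]>.36)&(P[...,2]<.42)
    S=(P[m]-[.6155,.088,0])@np.array([[.876,.482,0],[-.482,.876,0],[0,0,1]]).T
    print('bar in stand axes rel hub',np.percentile(S,[2,50,98],axis=0).round(3).tolist())
s=bot.read_state();Rt=R.from_quat(s['tool_rot']).as_matrix();print(Rt.round(3))
print('F',F.round(3))
for sg in (1,-1):
    x=sg*ey;y=-ez;z=np.cross(x,y);T=np.stack([x,y,z],1); print(sg,R.from_matrix(T@Rt.T).as_rotvec().round(3))
for a in (107.5,180,-81): print(a,(C0+F@[.09*np.cos(np.radians(a)),.09*np.sin(np.radians(a)),.027]).round(4))
print('spot',(C0+F@[.079*np.cos(np.radians(88)),.079*np.sin(np.radians(88)),0]).round(4))
E
```

```text
side0 stem 82 [ 0.4517 -0.1732  0.0422] [ 0.445 -0.178  0.019] [ 0.459 -0.163  0.058] camdir [ 0.37  0.73 -0.58]
0.02 14 [ 0.4541 -0.1699]
0.03 20 [ 0.4539 -0.1691]
0.04 16 [ 0.4541 -0.1703]
0.05 31 [ 0.4553 -0.1664]
bar in stand axes rel hub [[0.116, -0.129, 0.369], [0.121, -0.01, 0.387], [0.154, 0.121, 0.394]]
scene0 stem 51 [ 0.4547 -0.1639  0.0403] [ 0.448 -0.172  0.019] [ 0.461 -0.156  0.061] camdir [-0.2  -0.62 -0.75]
0.02 10 [ 0.4535 -0.168 ]
0.03 12 [ 0.4532 -0.1683]
0.04 12 [ 0.4527 -0.1683]
0.05 14 [ 0.4519 -0.1717]
bar in stand axes rel hub [[0.122, -0.12, 0.37], [0.141, 0.01, 0.39], [0.172, 0.13, 0.393]]
[[-0.22  -0.     0.975]
 [-0.975 -0.001 -0.22 ]
 [ 0.001 -1.     0.   ]]
F [[ 0.759 -0.482 -0.438]
 [ 0.418  0.876 -0.241]
 [ 0.5    0.     0.866]]
1 [ 0.667  0.093 -2.348]
-1 [ 0.076 -0.529  0.708]
107.5 [0.5417 0.1459 0.1551]
180 [0.5354 0.0444 0.1236]
-81 [0.6572 0.01   0.1756]
spot [0.5795 0.1588 0.1466]
```

Emit:
send_rows(
  commands=[
    [17.6,-26.8,0.2,0.0334,0.0047,-0.1174,50],
    [17.6,-26.8,0.2,0.0334,0.0047,-0.1174,50],
    [17.6,-26.8,0.2,0.0334,0.0047,-0.1174,50],
    [17.6,-26.8,0.2,0.0334,0.0047,-0.1174,50],
    [17.6,-26.8,0.2,0.0334,0.0047,-0.1174,50],
    [17.6,-26.8,0.2,0.0334,0.0047,-0.1174,50],
    [17.6,-26.8,0.2,0.0334,0.0047,-0.1174,50],
    [17.6,-26.8,0.2,0.0334,0.0047,-0.1174,50],
    [17.6,-26.8,0.2,0.0334,0.0047,-0.1174,50],
    [17.6,-26.8,0.2,0.0334,0.0047,-0.1174,50],
  ],
  force=20,
)

```text
time: 0.98
eef_pos: [0.325, 0.3887, 0.2476]
tool_rot: [0.002, 0.793, -0.599, 0.113]
ft_force: [1.2, -0.5, 0.1]
width: 0.0499
```

```bash
cat >> cov.py <<'E'
def stat():
    s=bot.read_state();Rt=R.from_quat(s['tool_rot']).as_matrix()
    print('t',round(s['time'],2),'q',s['joint_positions'].round(3),'p',s['eef_pos'].round(4),'f',s['ft_force'].round(1),'w',round(s['width']*1e3,1))
    return s,Rt
def tgt(sg=1):
    x=sg*ey;y=-ez;return np.stack([x,y,np.cross(x,y)],1)
def rem(Rt,T): return R.from_matrix(T@Rt.T).as_rotvec().round(4)
E
python3 -c "
from cov import *
s,Rt=stat();print(rem(Rt,tgt()))"
```

```text
t 0.98 q [ 1.307 -0.109 -0.611  0.087 -0.756 -1.202] p [0.325  0.3887 0.2476] f [ 1.2 -0.5  0.1] w 49.9
[ 0.3307  0.0479 -1.168 ]
```

Emit:
send_rows(
  commands=[
    [17.6,-26.8,0.2,0.0331,0.0048,-0.1168,50],
    [17.6,-26.8,0.2,0.0331,0.0048,-0.1168,50],
    [17.6,-26.8,0.2,0.0331,0.0048,-0.1168,50],
    [17.6,-26.8,0.2,0.0331,0.0048,-0.1168,50],
    [17.6,-26.8,0.2,0.0331,0.0048,-0.1168,50],
    [17.6,-26.8,0.2,0.0331,0.0048,-0.1168,50],
    [17.6,-26.8,0.2,0.0331,0.0048,-0.1168,50],
    [17.6,-26.8,0.2,0.0331,0.0048,-0.1168,50],
    [17.6,-26.8,0.2,0.0331,0.0048,-0.1168,50],
    [17.6,-26.8,0.2,0.0331,0.0048,-0.1168,50],
  ],
)

```text
time: 1.82
eef_pos: [0.5008, 0.1207, 0.2498]
tool_rot: [0.441, 0.746, -0.43, -0.254]
ft_force: [-0.4, 1.3, 1.0]
width: 0.05
```

```bash
python3 -c "
from cov import *
s,Rt=stat();print(rem(Rt,tgt()))
cap('wrist','w1');cap('side','s1b')"
```

```text
t 1.82 q [ 0.676 -0.194 -0.786  0.191 -0.468 -1.892] p [0.5008 0.1207 0.2498] f [-0.4  1.3  1. ] w 50.0
[-0.0005  0.0002  0.0001]
```

View pics/w1.png

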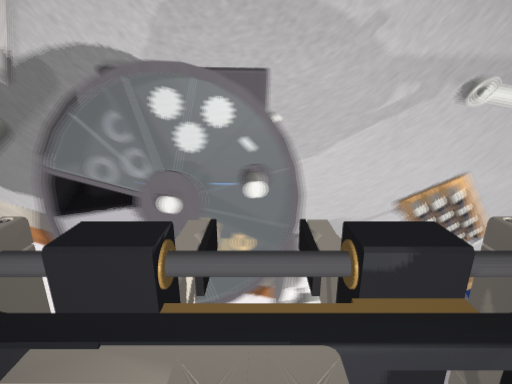

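View pics/s1b.png

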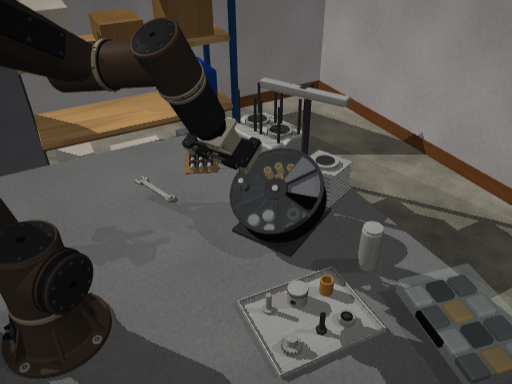

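The wrist view shows the post top at (256,183), centred between the fingers, and the opening with its dark strip at (95,195). I'll check the post position with the wrist depth.

```bash
python3 - <<'E'
from cov import *
im,d,E,k=load('w1');P=cloud(d,E,k);D=(P-C0)@F
m=(d>0)&(np.hypot(D[...,0],D[...,1])<.14)
m[215:]=False
print('disc h',np.median(D[m&(abs(D[...,2])<.012)][:,2]))
p=m&(D[...,2]>.033)&(D[...,2]<.048)&(np.hypot(D[...,0],D[...,1])>.06); print(p.sum(),D[p].mean(0)*1e3,P[p].mean(0))
c=m&(np.hypot(D[...,0],D[...,1])<.025)&(D[...,2]>.0055);print('cap',c.sum(),D[c].mean(0)*1e3)
# in tool frame
s,Rt=stat();print('post-top in tool',((P[p].mean(0)-s['eef_pos'])@Rt*1e3).round(1))
E
```

```text
disc h 0.00021277398542462398
264 [-28.275043    84.74827789  39.30396851] [0.53596463 0.14145866 0.16510118]
cap 249 [-0.87580762 -1.04061894  6.95893062]
t 1.92 q [ 0.673 -0.192 -0.785  0.191 -0.469 -1.891] p [0.5012 0.1194 0.2489] f [-0.1  0.2  0.6] w 50.1
post-top in tool [ 2.6 93.2  6.2]
```

```bash
cat >> cov.py <<'E'
C=C0+F@np.array([-.0009,-.001,.0002])
def pt(r,a,h): return C+F@np.array([r*np.cos(np.radians(a)),r*np.sin(np.radians(a)),h])
E
python3 - <<'E'
from cov import *
s,Rt=stat(); a=pt(.09,107.7,.062); b=pt(.09,107.7,.026)
print(((a-s['eef_pos'])*1e3).round(1),((b-a)*1e3).round(1))
pts=[pt(.09,107.7+i*7.08,.026) for i in range(25)]
print('end angle',107.7+24*7.08-180+45)
print((np.diff(pts,axis=0)*1e3).round(1).tolist())
E
```

```text
t 1.92 q [ 0.673 -0.192 -0.785  0.191 -0.469 -1.891] p [0.5012 0.1194 0.2489] f [-0.1  0.2  0.6] w 50.1
[ 24.8  16.5 -64. ] [ 15.8   8.7 -31.2]
end angle 142.62
[[-5.9, -7.9, -5.2], [-4.9, -8.7, -4.9], [-3.8, -9.4, -4.5], [-2.6, -10.0, -4.1], [-1.4, -10.4, -3.6], [-0.2, -10.7, -3.1], [1.1, -10.8, -2.5], [2.3, -10.7, -1.8], [3.5, -10.5, -1.2], [4.6, -10.1, -0.5], [5.7, -9.6, 0.2], [6.6, -8.9, 0.9], [7.5, -8.1, 1.6], [8.3, -7.1, 2.2], [8.9, -6.1, 2.8], [9.4, -4.9, 3.4], [9.7, -3.7, 3.9], [9.9, -2.4, 4.4], [10.0, -1.1, 4.7], [9.9, 0.2, 5.1], [9.6, 1.6, 5.3], [9.2, 2.9, 5.5], [8.7, 4.1, 5.5], [8.0, 5.3, 5.5]]
```

Emit:
send_rows(
  commands=[
    [8.3,5.5,-21.3,0,0,0,50],
    [8.3,5.5,-21.3,0,0,0,50],
    [8.2,5.5,-21.4,0,0,0,50],
    [5.3,2.9,-10.4,0,0,0,50],
    [5.3,2.9,-10.4,0,0,0,50],
    [5.2,2.9,-10.4,0,0,0,50],
    [0,0,0,0,0,0,10],
    [0,0,0,0,0,0,10],
    [0,0,0,0,0,0,10],
    [0,0,0,0,0,0,10],
  ],
  force=20,
)

```text
time: 2.75
eef_pos: [0.5418, 0.1458, 0.1586]
tool_rot: [0.44, 0.746, -0.431, -0.252]
ft_force: [-0.1, 1.0, -0.5]
width: 0.0286
```

```bash
python3 -c "
from cov import *
s,Rt=stat();print((((s['eef_pos']-C)@F)*1e3).round(1),rem(Rt,tgt()))"
```

```text
t 2.75 q [ 0.559  0.021 -0.988  0.644 -0.047 -2.257] p [0.5418 0.1458 0.1586] f [-0.1  1.  -0.5] w 28.6
[-24.3  86.7  29.9] [ 0.0019  0.0027 -0.0041]
```

The full 30° tool lean brings joints 3 and 5 to their range ends. I'll turn the tool about the jaw axis instead, so the pads still fit the post but the tool stands steeper.

Emit:
send_rows(
  commands=[
    [0,0,0,0,0,0,40],
    [0,0,0,0,0,0,40],
    [0,0,0,-0.042,0.0765,0,40],
    [0,0,0,-0.042,0.0765,0,40],
    [0,0,0,-0.042,0.0765,0,40],
    [0,0,0,-0.042,0.0765,0,40],
    [0,0,0,0,0,0,40],
  ],
)

```text
time: 3.33
eef_pos: [0.5579, 0.1355, 0.1652]
tool_rot: [0.414, 0.677, -0.53, -0.299]
ft_force: [1.1, 1.4, 0.9]
width: 0.04
```

```bash
cat >> cov.py <<'E'
def T2(deg,sg=1): return R.from_rotvec(ey*np.radians(deg)).as_matrix()@tgt(sg)
E
python3 -c "
from cov import *
s,Rt=stat();print((((s['eef_pos']-C)@F)*1e3).round(1),rem(Rt,T2(20)), ((pt(.09,107.7,.028)-s['eef_pos'])*1e3).round(1))"
```

```text
t 3.33 q [ 0.619  0.125 -0.578  0.11  -0.614 -1.768] p [0.5579 0.1355 0.1652] f [1.1 1.4 0.9] w 40.0
[-13.2  70.   31. ] [-0.0121  0.0922  0.0028] [-17.    8.6  -9.7]
```

Emit:
send_rows(
  commands=[
    [-8.5,4.3,-4.9,-0.006,0.046,0.0014,40],
    [-8.5,4.3,-4.8,-0.006,0.046,0.0014,40],
    [0,0,0,0,0,0,40],
  ],
)

```text
time: 3.58
eef_pos: [0.5379, 0.1418, 0.1527]
tool_rot: [0.39, 0.659, -0.553, -0.328]
ft_force: [0.8, 0.1, -0.5]
width: 0.04
```

```bash
python3 -c "
from cov import *
s,Rt=stat();print((((s['eef_pos']-C)@F)*1e3).round(1),rem(Rt,T2(20)), ((pt(.09,107.7,.028)-s['eef_pos'])*1e3).round(1))
cap('wrist','w2');cap('side','s2b')"
```

```text
t 3.58 q [ 0.624  0.156 -0.524  0.032 -0.718 -1.716] p [0.5379 0.1418 0.1527] f [ 0.8  0.1 -0.5] w 40.0
[-31.9  85.1  27.5] [-0.0001 -0.0005  0.0022] [2.9 2.4 2.8]
```

View pics/w2.png

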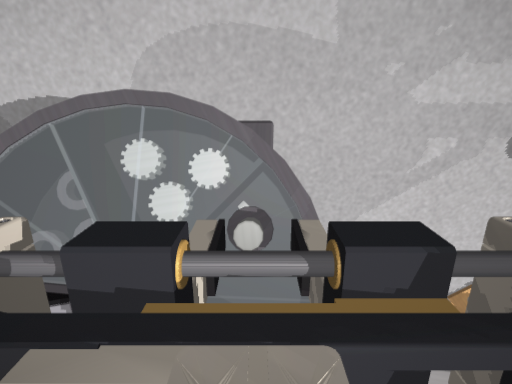

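View pics/s2b.png

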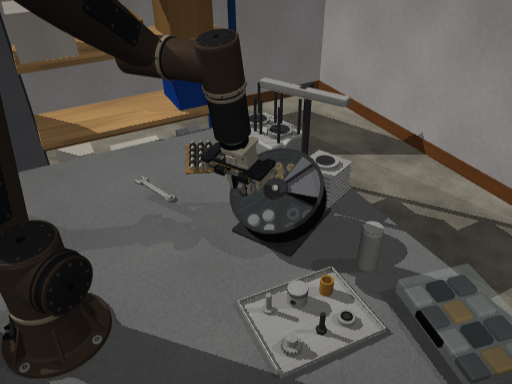

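The post is between the fingers at wrist pixel (248,232). I'll correct 3 mm and grip.

Emit:
send_rows(
  commands=[
    [2.9,2.4,2.8,0,0,0,40],
    [0,0,0,0,0,0,10],
    [0,0,0,0,0,0,10],
    [0,0,0,0,0,0,10],
    [0,0,0,0,0,0,10],
    [0,0,0,0,0,0,10],
  ],
  force=25,
)

```text
time: 4.18
eef_pos: [0.5421, 0.1423, 0.1567]
tool_rot: [0.392, 0.659, -0.553, -0.326]
ft_force: [5.7, -6.1, -0.6]
width: 0.015
```

```bash
python3 -c "
from cov import *
s,Rt=stat();v=((s['eef_pos']-C)@F);print((v*1e3).round(1),np.hypot(*v[:2]),np.degrees(np.arctan2(v[1],v[0])))"
```

```text
t 4.18 q [ 0.622  0.156 -0.516  0.037 -0.724 -1.717] p [0.5421 0.1423 0.1567] f [ 5.7 -6.1 -0.6] w 15.0
[-26.6  83.5  28.9] 0.08766995560548828 107.63971531055527
```

Emit:
send_rows(
  commands=[
    [0.7,-1.3,0,0,0,0,10],
    [-5.9,-7.9,-5.2,0,0,0,10],
    [-4.9,-8.7,-4.9,0,0,0,10],
    [-3.8,-9.4,-4.5,0,0,0,10],
    [-2.6,-10.0,-4.1,0,0,0,10],
    [-1.4,-10.4,-3.6,0,0,0,10],
  ],
)

```text
time: 4.68
eef_pos: [0.5272, 0.0969, 0.1365]
tool_rot: [0.392, 0.662, -0.55, -0.324]
ft_force: [10.8, -0.2, 4.9]
width: 0.0154
```

```bash
python3 -c "
from cov import *
s,Rt=stat();v=((s['eef_pos']-C)@F);print((v*1e3).round(1),np.hypot(*v[:2]),np.degrees(np.arctan2(v[1],v[0])),(s['ft_force']@F).round(1),rem(Rt,T2(20)))"
```

```text
t 4.68 q [ 0.557  0.14  -0.587  0.021 -0.659 -1.639] p [0.5272 0.0969 0.1365] f [10.8 -0.2  4.9] w 15.4
[-66.9  50.9  28.9] 0.0840948198239413 142.73274616009073 [10.5 -5.4 -0.4] [-0.0029  0.0109  0.0004]
```

```bash
python3 - <<'E'
from cov import *
for n in ['side','scene','wrist']:
    cap(n,n+'3')
    im,d,E,k=load(n+'3');P=cloud(d,E,k);D=(P-C)@F
    m=(d>0); 
    if n=='wrist': m[215:]=False
    r=np.hypot(D[...,0],D[...,1]); 
    c=m&(r<.012)&(D[...,2]>.0055)&(D[...,2]<.011);print(n,'cap',c.sum(),(D[c].mean(0)*1e3).round(1))
    q=m&(r<.12)&(r>.04)&(abs(D[...,2])<.01); print('h',np.median(D[q][:,2])*1e3)
    p=m&(D[...,2]>.035)&(D[...,2]<.043)&(np.hypot(D[...,0]+.07,D[...,1]-.053)<.02); print(p.sum(),(D[p].mean(0)*1e3).round(1))
stat()
E
```

```text
side cap 1 [-7.  -9.   6.7]
h -0.1855213402331664
33 [-75.4  51.7  39. ]
scene cap 7 [1.3 2.1 6.3]
h -1.6124370910453183
13 [-57.6  49.5  37.7]
wrist cap 0 [nan nan nan]
h -0.14012068396098787
0 [nan nan nan]
t 4.83 q [ 0.556  0.14  -0.587  0.021 -0.66  -1.64 ] p [0.5272 0.0961 0.1363] f [11.6 -3.   2.8] w 15.3<stdin>:8: RuntimeWarning: Mean of empty slice.
  ret = um.true_divide(
<stdin>:10: RuntimeWarning: Mean of empty slice.
```

View pics/wrist3.png

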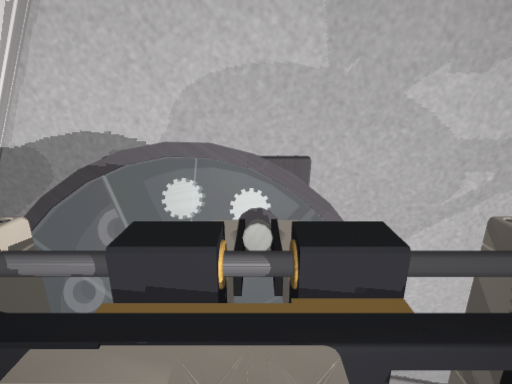

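View pics/side3.png

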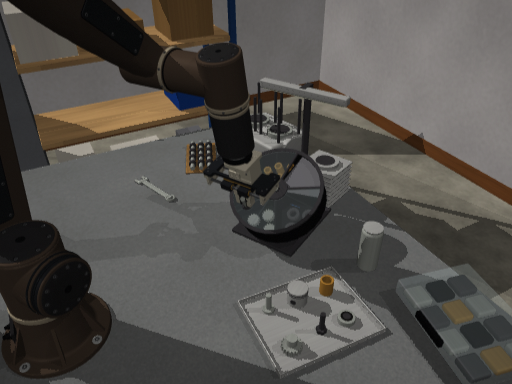

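```bash
python3 - <<'E'
from cov import *
for f in ['w2','wrist3']:
    im,d,E,k=load(f);P=cloud(d,E,k);D=(P-C)@F
    u0=248 if f=='w2' else 258
    for v in (228,235,242): print(f,v,(D[v,u0-4:u0+5:4]*1e3).round(1).tolist())
E
```

```text
w2 228 [[-43.9, 78.0, 38.9], [-44.0, 80.1, 40.1], [-44.0, 82.1, 40.1]]
w2 235 [[-40.5, 78.1, 40.1], [-40.3, 80.0, 38.6], [-40.5, 82.1, 40.7]]
w2 242 [[-36.9, 78.0, 39.6], [-37.0, 80.1, 40.0], [-36.8, 82.1, 38.8]]
wrist3 228 [[-79.6, 48.1, 40.7], [-79.5, 50.1, 39.7], [-79.5, 52.2, 39.5]]
wrist3 235 [[-76.0, 48.1, 40.2], [-76.0, 50.1, 39.8], [-76.1, 52.1, 41.0]]
wrist3 242 [[-72.5, 48.1, 40.5], [-72.5, 50.1, 40.4], [-72.4, 52.2, 39.9]]
```

The post sits about 9 mm off the pad centre because the cover had already turned a little before I gripped. It is now at about 146.6°. I'll open, recentre and regrip.

Emit:
send_rows(
  commands=[
    [0,0,0,0,0,0,30],
    [0,0,0,0,0,0,30],
    [0,0,0,0,0,0,30],
  ],
)

```text
time: 5.08
eef_pos: [0.5225, 0.0952, 0.1333]
tool_rot: [0.391, 0.659, -0.553, -0.328]
ft_force: [0.3, -0.6, -0.3]
width: 0.0281
```

```bash
python3 - <<'E'
from cov import *
s,Rt=stat();v=((s['eef_pos']-C)@F);print((v*1e3).round(1))
cap('wrist','wrist4');im,d,E,k=load('wrist4');P=cloud(d,E,k);D=(P-C)@F
m=(d>0)&(D[...,2]>.037)&(D[...,2]<.043)&(np.hypot(D[...,0]+.076,D[...,1]-.05)<.013);p=D[m].mean(0);print(m.sum(),(D[m].min(0)*1e3).round(1),(D[m].max(0)*1e3).round(1),np.hypot(*p[:2]),np.degrees(np.arctan2(p[1],p[0])))
E
```

```text
t 5.08 q [ 0.557  0.141 -0.591  0.017 -0.664 -1.64 ] p [0.5225 0.0952 0.1333] f [ 0.3 -0.6 -0.3] w 28.1
[-72.8  51.7  28.6]
420 [-82.1  37.4  37.3] [-73.7  57.9  41.8] 0.09206855693897013 147.26850635799252
```

Emit:
send_rows(
  commands=[
    [-0.8,-2.4,-1,0,0,0,30],
    [0,0,0,0,0,0,10],
    [0,0,0,0,0,0,10],
    [0,0,0,0,0,0,10],
    [0,0,0,0,0,0,10],
  ],
  force=25,
)

```text
time: 5.55
eef_pos: [0.5221, 0.0931, 0.1325]
tool_rot: [0.391, 0.659, -0.553, -0.327]
ft_force: [-0.8, 1.4, -0.8]
width: 0.0156
```

```bash
python3 - <<'E'
from cov import *
s,Rt=stat();v=((s['eef_pos']-C)@F);print((v*1e3).round(1))
pts=[pt(.09,146.3+i*6.98,.028) for i in range(20)]
print((np.diff(pts,axis=0)*1e3).round(1).tolist())
E
```

```text
t 5.55 q [ 0.554  0.141 -0.594  0.017 -0.662 -1.636] p [0.5221 0.0931 0.1325] f [-0.8  1.4 -0.8] w 15.6
[-74.4  50.   28.7]
[[0.4, -10.6, -2.8], [1.6, -10.6, -2.2], [2.7, -10.5, -1.5], [3.9, -10.2, -0.9], [4.9, -9.8, -0.2], [5.9, -9.2, 0.4], [6.9, -8.5, 1.1], [7.7, -7.6, 1.8], [8.4, -6.7, 2.4], [8.9, -5.6, 3.0], [9.4, -4.5, 3.5], [9.7, -3.3, 4.0], [9.8, -2.0, 4.4], [9.8, -0.7, 4.8], [9.7, 0.6, 5.1], [9.4, 1.8, 5.3], [9.0, 3.1, 5.4], [8.5, 4.3, 5.5], [7.8, 5.5, 5.5]]
```

Gripped with little force. Now the arc.

Emit:
send_rows(
  commands=[
    [0.4,-10.6,-2.8,0,0,0,10],
    [1.6,-10.6,-2.2,0,0,0,10],
    [2.7,-10.5,-1.5,0,0,0,10],
    [3.9,-10.2,-0.9,0,0,0,10],
    [4.9,-9.8,-0.2,0,0,0,10],
    [5.9,-9.2,0.4,0,0,0,10],
    [6.9,-8.5,1.1,0,0,0,10],
  ],
)

```text
time: 6.13
eef_pos: [0.5485, 0.0235, 0.1265]
tool_rot: [0.391, 0.659, -0.553, -0.327]
ft_force: [-1.5, 3.5, 1.9]
width: 0.0155
```

```bash
python3 - <<'E'
from cov import *
s,Rt=stat();v=((s['eef_pos']-C)@F);print((v*1e3).round(1),np.hypot(*v[:2]),np.degrees(np.arctan2(v[1],v[0])),(s['ft_force']@F).round(1))
E
```

```text
t 6.13 q [ 0.386  0.184 -0.536 -0.031 -0.677 -1.433] p [0.5485 0.0235 0.1265] f [-1.5  3.5  1.9] w 15.5
[-86.5 -23.6  28.6] 0.08962066059038037 -164.72505077572478 [1.3 3.8 1.4]
```

Tracking well: r = 89.6 mm with low forces.

Emit:
send_rows(
  commands=[
    [7.7,-7.6,1.8,0,0,0,10],
    [8.4,-6.7,2.4,0,0,0,10],
    [8.9,-5.6,3.0,0,0,0,10],
    [9.4,-4.5,3.5,0,0,0,10],
    [9.7,-3.3,4.0,0,0,0,10],
    [9.8,-2.0,4.4,0,0,0,10],
  ],
)

```text
time: 6.63
eef_pos: [0.6026, -0.0062, 0.1456]
tool_rot: [0.391, 0.659, -0.553, -0.328]
ft_force: [-4.5, 6.4, 2.3]
width: 0.0151
```

Emit:
send_rows(
  commands=[
    [9.8,-0.7,4.8,0,0,0,10],
    [9.7,0.6,5.1,0,0,0,10],
    [9.4,1.8,5.3,0,0,0,10],
    [9.0,3.1,5.4,0,0,0,10],
    [8.5,4.3,5.5,0,0,0,10],
    [7.8,5.5,5.5,0,0,0,10],
    [0,0,0,0,0,0,10],
    [0,0,0,0,0,0,30],
    [0,0,0,0,0,0,30],
    [0,0,0,0,0,0,40],
  ],
)

```text
time: 7.47
eef_pos: [0.6573, 0.0085, 0.1775]
tool_rot: [0.391, 0.659, -0.553, -0.327]
ft_force: [1.2, -0.4, -0.8]
width: 0.0299
```

```bash
python3 - <<'E'
from cov import *
s,Rt=stat();v=((s['eef_pos']-C)@F);print((v*1e3).round(1),np.hypot(*v[:2]),np.degrees(np.arctan2(v[1],v[0])),(s['ft_force']@F).round(1))
cap('side','side5');cap('wrist','wrist5')
E
```

```text
t 7.47 q [ 0.289  0.297 -0.236 -0.046 -0.866 -1.331] p [0.6573 0.0085 0.1775] f [ 1.2 -0.4 -0.8] w 29.9
[ 15.4 -89.3  28.8] 0.09057698748095279 -80.21711375627147 [ 0.3 -0.9 -1.1]
```

View pics/side5.png

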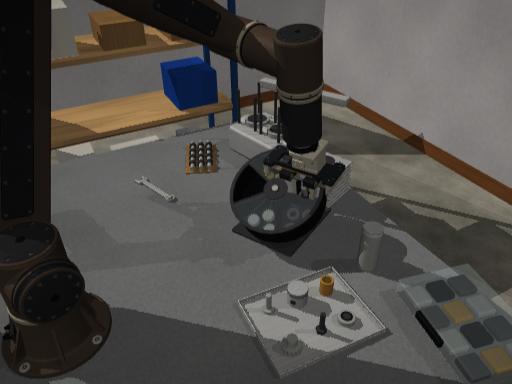

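View pics/wrist5.png

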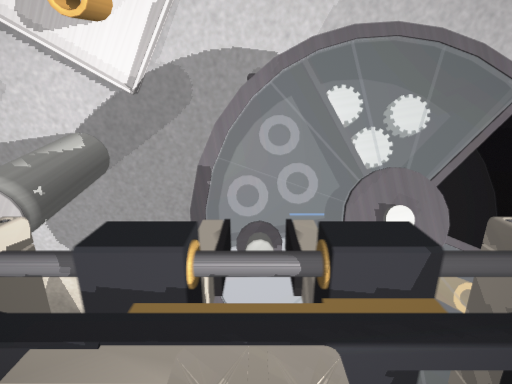

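The opening now lies over the dark bay at the right of the wrist view, with the post at about -80°. I'll retreat and check the neighbours of the follower.

Emit:
send_rows(
  commands=[
    [-6.5,-3.6,13,0,0,0,40],
    [-9,-5,18,0,0,0,40],
    [-9,-5,18,0,0,0,40],
    [-12,-12,20,0,0,0,40],
    [-20,-25,15,-0.021,0.038,0,40],
    [-20,-25,5,-0.021,0.038,0,40],
    [-20,-25,0,-0.021,0.038,0,40],
    [-20,-25,0,-0.021,0.038,0,40],
  ],
)

```text
time: 8.23
eef_pos: [0.5391, -0.1183, 0.2686]
tool_rot: [0.362, 0.609, -0.608, -0.359]
ft_force: [0.5, -1.0, 0.1]
width: 0.0399
```

```bash
python3 - <<'E'
from cov import *
s,Rt=stat();print(rem(Rt,T2(30)))
cap('side','side6');cap('wrist','wrist6')
im,d,E,k=load('wrist6');P=cloud(d,E,k)
f='side6';im,d,E,k=load(f);P=cloud(d,E,k)
m=(d>0)&(P[...,2]>.024)&(P[...,2]<.07)&(P[...,0]>.35)&(P[...,0]<.7)&(P[...,1]<-.1)&(P[...,1]>-.42)
nl,l,st,ce=cv2.connectedComponentsWithStats(m.astype(np.uint8))
for i in range(1,nl):
    if st[i,4]>8: print(ce[i].round(),st[i,4],P[l==i].mean(0).round(3),P[l==i].max(0).round(3))
p=np.clip(polar(f,0).astype(float)*1.8,0,255).astype(np.uint8)
for i,t in enumerate(range(180,-180,-20)): cv2.putText(p,str(t),(i*40,10),0,.35,(255,0,0))
cv2.imwrite('pics/pol6.png',p[:,:,::-1])
E
```

```text
t 8.23 q [ 0.14   0.139 -0.23   0.002 -1.198 -1.211] p [ 0.5391 -0.1183  0.2686] f [ 0.5 -1.   0.1] w 39.9
[0.0015 0.0035 0.002 ]
[326. 283.] 183 [ 0.605 -0.188  0.038] [ 0.623 -0.17   0.049]
[297. 291.] 404 [ 0.523 -0.183  0.045] [ 0.553 -0.151  0.054]
[268. 299.] 75 [ 0.452 -0.173  0.044] [ 0.459 -0.161  0.06 ]
[322. 319.] 75 [ 0.527 -0.281  0.048] [ 0.535 -0.272  0.063]
[292. 340.] 117 [ 0.446 -0.288  0.035] [ 0.459 -0.274  0.043]
```

View pics/side6.png

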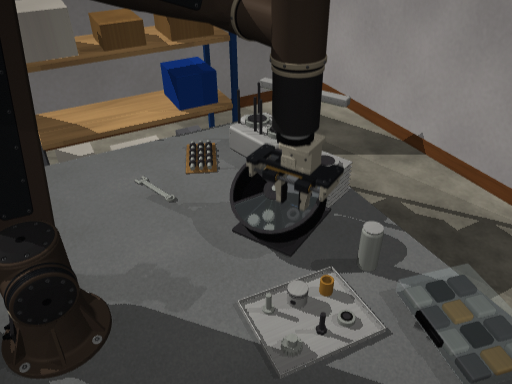

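View pics/pol6.png

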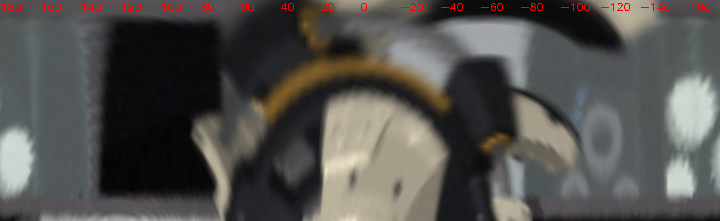

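View pics/wrist6.png

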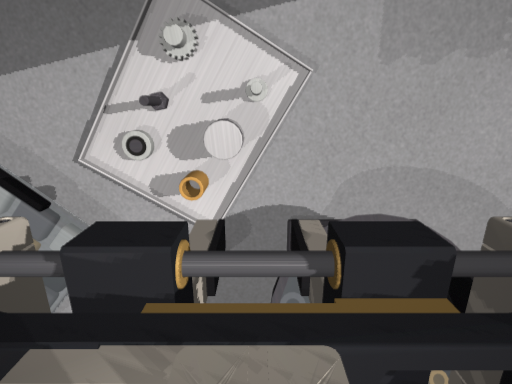

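The opening spans about 70° to 130°, over the wanted bay. The follower is at wrist pixel (256,88) and I'll refine its position with the wrist depth.

```bash
python3 - <<'E'
from cov import *
im,d,E,k=load('wrist6');P=cloud(d,E,k)
m=(d>0)&(np.hypot(P[...,0]-.4535,P[...,1]+.169)<.03)
t=m&(P[...,2]>.05)&(P[...,2]<.065);print(t.sum(),P[t].mean(0).round(4))
t=m&(P[...,2]>.007)&(P[...,2]<.014);print(t.sum(),P[t].min(0).round(4),P[t].max(0).round(4))
s,_=stat();print(np.round((np.array([.4535,-.169,.11])-s['eef_pos'])*1e3,1))
E
```

```text
115 [ 0.4535 -0.1699  0.0549]
279 [ 0.4391 -0.1846  0.0087] [ 0.468  -0.1558  0.0135]
t 8.33 q [ 0.138  0.14  -0.232  0.002 -1.198 -1.211] p [ 0.5381 -0.1195  0.2677] f [ 0.5  0.4 -0.3] w 39.6
[ -84.6  -49.5 -157.7]
```

Emit:
send_rows(
  commands=[
    [-21,-12.6,-24,0,0,0,40],
    [-21,-12.6,-30,0,0,0,40],
    [-21,-12.6,-30,0,0,0,40],
    [-21.6,-12.6,-30,0,0,0,40],
    [0,0,-30,0,0,0,40],
    [0,0,-13.7,0,0,0,40],
    [0,0,0,0,0,0,40],
  ],
)

```text
time: 8.92
eef_pos: [0.4535, -0.1675, 0.1065]
tool_rot: [-0.36, -0.608, 0.609, 0.361]
ft_force: [0.2, -0.0, -0.1]
width: 0.0401
```

```bash
python3 -c "
from cov import *
s,Rt=stat();print(rem(Rt,T2(30)),np.round((np.array([.4535,-.1699,.043])-s['eef_pos'])*1e3,1))"
```

```text
t 8.92 q [ 5.400e-02  1.890e-01 -5.860e-01  1.000e-03 -7.980e-01 -1.126e+00] p [ 0.4535 -0.1675  0.1065] f [ 0.2 -0.  -0.1] w 40.1
[ 0.0004 -0.0016  0.0032] [  0.   -2.4 -63.5]
```

Emit:
send_rows(
  commands=[
    [0,-1.2,-16,0,0,0,40],
    [0,-1.2,-16,0,0,0,40],
    [0,0,-16,0,0,0,40],
    [0,0,-15.5,0,0,0,40],
    [0,0,0,0,0,0,40],
    [0,0,0,0,0,0,8],
    [0,0,0,0,0,0,8],
    [0,0,0,0,0,0,8],
    [0,0,0,0,0,0,8],
    [0,0,0,0,0,0,8],
  ],
  force=30,
)

```text
time: 9.75
eef_pos: [0.4561, -0.1698, 0.046]
tool_rot: [0.362, 0.609, -0.608, -0.359]
ft_force: [-0.5, -0.9, 2.1]
width: 0.0125
```

```bash
python3 -c "
from cov import *
s,Rt=stat();print(rem(Rt,T2(30)),np.round((np.array([.4535,-.1699,.043])-s['eef_pos'])*1e3,1))"
```

```text
t 9.75 q [ 4.90e-02  2.84e-01 -6.46e-01  1.00e-03 -6.37e-01 -1.12e+00] p [ 0.4561 -0.1698  0.046 ] f [-0.5 -0.9  2.1] w 12.5
[0.0007 0.004  0.0021] [-2.6 -0.1 -3. ]
```

Emit:
send_rows(
  commands=[
    [0,0,15,0,0,0,8],
    [0,0,35,0,0,0,8],
    [0,0,41,0,0,0,8],
    [0,0,41,0,0,0,8],
    [0,0,41,0,0,0,8],
    [0,0,20,0,0,0,8],
  ],
)

```text
time: 10.25
eef_pos: [0.457, -0.1703, 0.2439]
tool_rot: [0.363, 0.61, -0.607, -0.357]
ft_force: [1.9, 0.8, -1.1]
width: 0.0124
```

```bash
cat >> cov.py <<'E'
def place(x,y,hh,delta=10,mid=99.,L=.043):
    a=np.radians(mid); b=F@[np.cos(a),np.sin(a),0]; c=F@[-np.sin(a),np.cos(a),0]
    Rd=R.from_rotvec(b*np.radians(delta)).as_matrix(); yt=Rd@(-ez); T=np.stack([b,yt,np.cross(b,yt)],1)
    head=C+b*x+c*y+ez*(hh-.070)
    return head-yt*L, T
E
python3 - <<'E'
from cov import *
s,Rt=stat()
A,T=place(.083,-.011,.105);B,_=place(.083,-.011,.006)
print(A,B,((A-s['eef_pos'])*1e3).round(1),((B-A)*1e3).round(1),rem(Rt,T))
cap('wrist','wrist7');cap('side','side7')
E
```

```text
t 10.25 q [ 0.049  0.042 -0.398  0.002 -1.122 -1.12 ] p [ 0.457  -0.1703  0.2439] f [ 1.9  0.8 -1.1] w 12.4
[0.54439491 0.14509317 0.21453554] [0.58775845 0.16896292 0.1287985 ] [ 87.4 315.4 -29.3] [ 43.4  23.9 -85.7] [ 0.1214 -0.3219  0.1507]
```

View pics/side7.png

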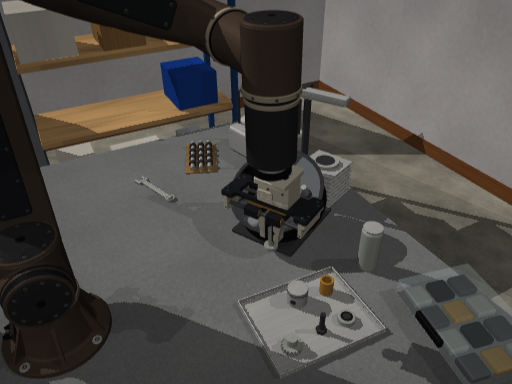

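The follower hangs straight in the jaws, its head at (270,243) in the side view. Moving over the opening.

Emit:
send_rows(
  commands=[
    [8.7,31.5,0,0.0121,-0.0322,0.0151,8],
    [8.7,31.5,0,0.0121,-0.0322,0.0151,8],
    [8.7,31.5,0,0.0121,-0.0322,0.0151,8],
    [8.7,31.5,0,0.0121,-0.0322,0.0151,8],
    [8.7,31.5,0,0.0121,-0.0322,0.0151,8],
    [8.8,31.6,-5,0.0121,-0.0322,0.0151,8],
    [8.8,31.6,-6,0.0121,-0.0322,0.0151,8],
    [8.8,31.6,-6,0.0121,-0.0322,0.0151,8],
    [8.8,31.6,-6,0.0121,-0.0322,0.0151,8],
    [8.7,31.5,-6,0.0121,-0.0322,0.0151,8],
  ],
)

```text
time: 11.18
eef_pos: [0.5425, 0.1471, 0.2083]
tool_rot: [0.385, 0.72, -0.53, -0.232]
ft_force: [1.4, -1.0, -0.6]
width: 0.0125
```

```bash
python3 - <<'E'
from cov import *
s,Rt=stat()
A,T=place(.083,-.011,.105);B,_=place(.083,-.011,.006)
print(((A-s['eef_pos'])*1e3).round(1),((B-s['eef_pos'])*1e3).round(1),rem(Rt,T))
cap('wrist','wrist8');cap('side','side8')
E
```

```text
t 11.18 q [ 0.662  0.018 -0.617  0.136 -0.601 -1.678] p [0.5425 0.1471 0.2083] f [ 1.4 -1.  -0.6] w 12.5
[ 1.9 -2.   6.2] [ 45.3  21.9 -79.5] [-0.0005 -0.0064 -0.0017]
```

View pics/side8.png

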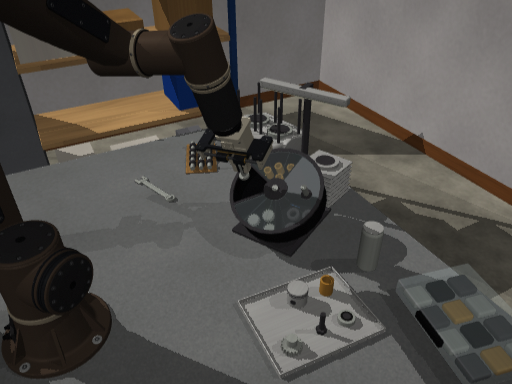

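View pics/wrist8.png

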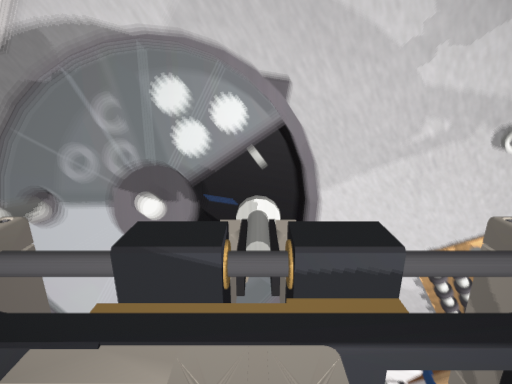

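The wrist view shows the held head at (258,212) inside the dark opening and the fixed follower at (257,156) on its left side. Lowering in steps.

Emit:
send_rows(
  commands=[
    [11.3,5.5,-19.9,0,-0.006,-0.001,8],
    [11.3,5.5,-19.9,0,0,0,8],
    [0,0,0,0,0,0,8],
  ],
)

```text
time: 11.53
eef_pos: [0.5646, 0.1559, 0.1649]
tool_rot: [0.386, 0.718, -0.531, -0.231]
ft_force: [-0.3, -0.7, -1.5]
width: 0.0124
```

```bash
python3 - <<'E'
from cov import *
s,Rt=stat()
B,T=place(.083,-.011,.006)
print(((B-s['eef_pos'])*1e3).round(1),rem(Rt,T))
cap('wrist','wrist9');cap('side','side9')
im=load('side9')[0]; cv2.imwrite('pics/s9.png',cv2.resize(im[130:250,190:350,::-1],None,fx=5,fy=5,interpolation=2))
E
```

```text
t 11.53 q [ 0.648  0.11  -0.642  0.163 -0.488 -1.698] p [0.5646 0.1559 0.1649] f [-0.3 -0.7 -1.5] w 12.4
[ 23.2  13.1 -36.1] [ 0.0037 -0.0063  0.0007]
```

View pics/s9.png

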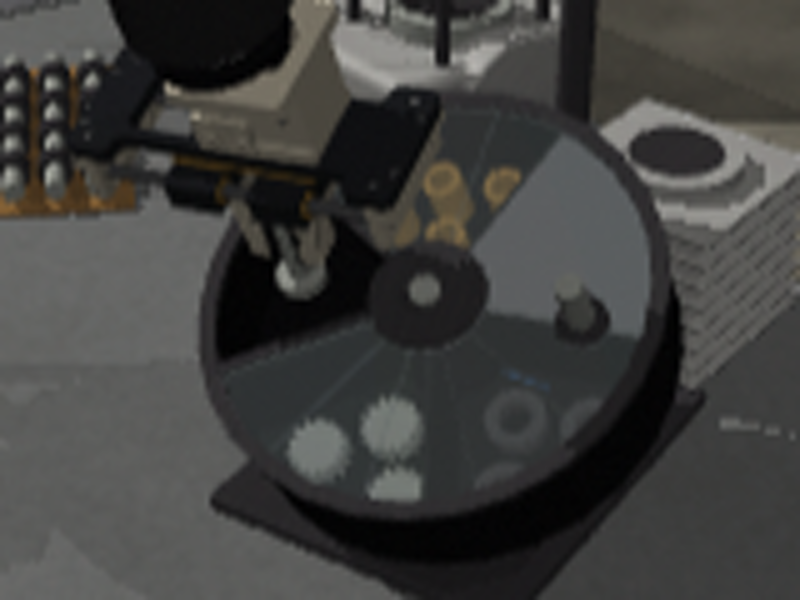

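View pics/wrist9.png

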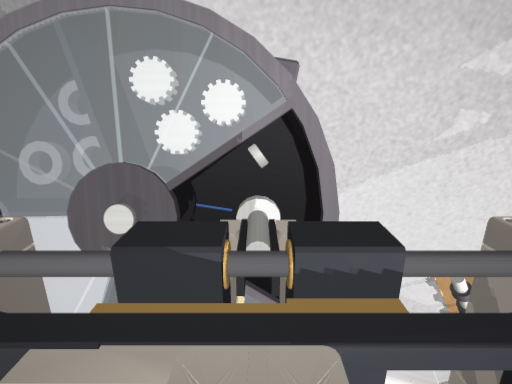

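The head is at (300,280) in the zoom, inside the opening and clear of its edges. Continuing down.

Emit:
send_rows(
  commands=[
    [5.8,3.3,-9,0.001,-0.002,0,8],
    [5.8,3.3,-9,0.001,-0.002,0,8],
    [5.8,3.3,-9,0.001,-0.002,0,8],
    [5.8,3.2,-9,0,0,0,8],
    [0,0,0,0,0,0,8],
  ],
)

```text
time: 12.05
eef_pos: [0.5887, 0.1692, 0.1322]
tool_rot: [0.388, 0.721, -0.527, -0.229]
ft_force: [-0.2, 0.5, -0.9]
width: 0.0125
```

```bash
python3 - <<'E'
from cov import *
s,Rt=stat()
B,T=place(.083,-.011,.006)
print(((B-s['eef_pos'])*1e3).round(1),rem(Rt,T),(s['ft_force']@F).round(1))
cap('wrist','wrist10');cap('side','side10')
im=load('side10')[0]; cv2.imwrite('pics/s10.png',cv2.resize(im[130:250,190:350,::-1],None,fx=5,fy=5,interpolation=2))
E
```

```text
t 12.05 q [ 0.638  0.191 -0.651  0.199 -0.387 -1.728] p [0.5887 0.1692 0.1322] f [-0.2  0.5 -0.9] w 12.5
[-0.9 -0.2 -3.4] [-0.0015  0.0037  0.0009] [-0.4  0.5 -0.8]
```

View pics/s10.png

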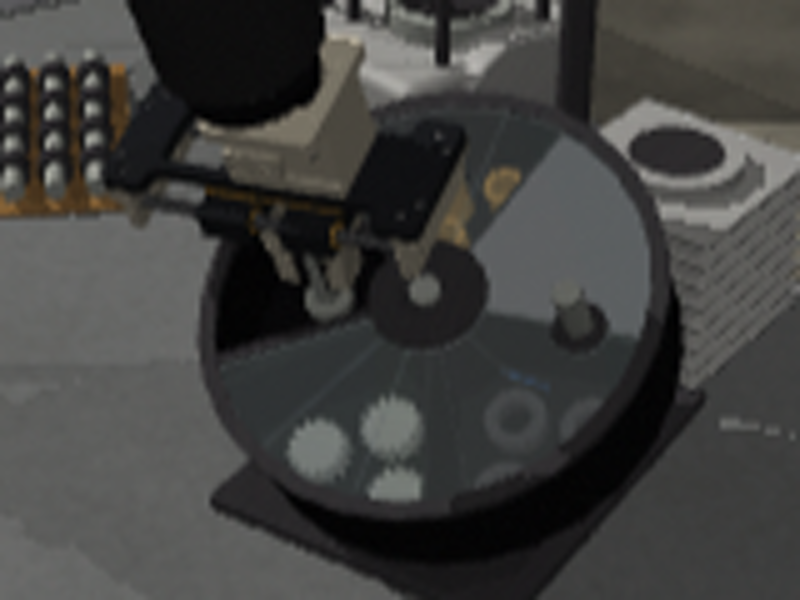

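View pics/wrist10.png

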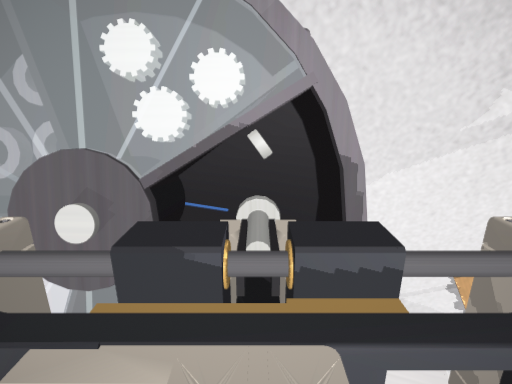

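Emit:
send_rows(
  commands=[
    [0.8,0.6,-4.5,0,0,0,8],
    [0.8,0.6,-3,0,0,0,8],
    [0,0,0,0,0,0,8],
  ],
)

```text
time: 12.4
eef_pos: [0.5904, 0.1709, 0.1257]
tool_rot: [0.388, 0.721, -0.526, -0.228]
ft_force: [-1.6, 0.0, -0.5]
width: 0.0128
```

```bash
python3 - <<'E'
from cov import *
s,Rt=stat()
B,T=place(.083,-.011,.006)
print(((B-s['eef_pos'])*1e3).round(1),rem(Rt,T),(s['ft_force']@F).round(1))
E
```

```text
t 12.4 q [ 0.638  0.203 -0.66   0.209 -0.365 -1.738] p [0.5904 0.1709 0.1257] f [-1.6  0.  -0.5] w 12.8
[-2.7 -1.9  3.1] [-0.0027  0.0054  0.0003] [-1.5  0.8  0.3]
```

Emit:
send_rows(
  commands=[
    [0,0,0,0,0,0,20],
    [0,0,0,0,0,0,26],
    [0,0,0,0,0,0,30],
    [0,0,0,0,0,0,32],
    [0,0,0,0,0,0,32],
    [0,0,0,0,0,0,32],
  ],
)

```text
time: 12.9
eef_pos: [0.5902, 0.171, 0.1258]
tool_rot: [0.388, 0.721, -0.526, -0.229]
ft_force: [-4.6, 3.7, -0.3]
width: 0.0319
```

```bash
python3 - <<'E'
from cov import *
s,Rt=stat();print((s['ft_force']@F).round(1))
cap('wrist','wrist11')
E
```

```text
t 12.9 q [ 0.638  0.202 -0.659  0.209 -0.366 -1.738] p [0.5902 0.171  0.1258] f [-4.6  3.7 -0.3] w 31.9
[-2.1  5.4  0.9]
```

View pics/wrist11.png

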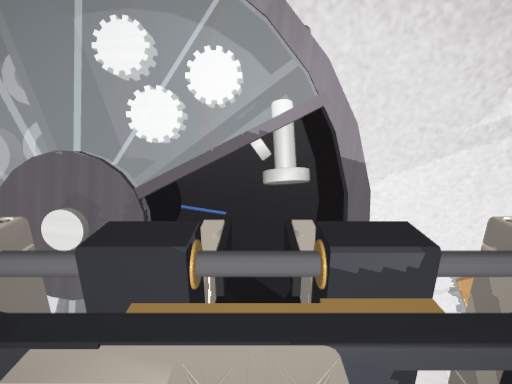

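The follower tipped downhill. Its head is at (286,178), and its stem crosses in front of the opening's left edge at (285,125). I'll check the heights with depth.

```bash
python3 - <<'E'
from cov import *
im,d,E,k=load('wrist11');P=cloud(d,E,k);D=(P-C)@F
a=np.radians(99);B=np.array([[np.cos(a),np.sin(a),0],[-np.sin(a),np.cos(a),0],[0,0,1]])
for u,v in [(283,104),(284,115),(285,130),(286,150),(286,165),(275,178),(290,178),(262,150),(270,130),(300,120)]: print(u,v,(B@D[v,u]*1e3).round(1))
E
```

```text
283 104 [94.2 52.9 -0.5]
284 115 [94.5 47.9  2.2]
285 130 [100.2  46.3 -54.5]
286 150 [100.8  34.  -52.1]
286 165 [100.7  24.8 -50.5]
275 178 [ 93.5  17.5 -42.1]
290 178 [102.3  17.5 -41.3]
262 150 [ 86.1  34.2 -66.6]
270 130 [88.6 41.6  2.6]
300 120 [111.9  54.4 -71.6]
```

The follower lies on the bay floor, stem at a height of about -52 to -55 mm, well below the cover. Its middle is about 26 mm inside the left wall. Now I'll retract along the tool axis.

Emit:
send_rows(
  commands=[
    [0,0,0,0,0,0,22],
    [0,0,0,0,0,0,20],
    [-4.4,-2.4,8.7,0,0,0,20],
    [-8.8,-4.8,17.4,0,0,0,20],
    [-11,-6,21.7,0,0,0,20],
    [-11,-6,21.7,0,0,0,20],
    [-11,-6,21.7,0,0,0,20],
    [-11,-6,21.7,0,0,0,20],
    [0,0,0,0,0,0,40],
  ],
)

```text
time: 13.7
eef_pos: [0.5335, 0.1397, 0.2447]
tool_rot: [0.389, 0.723, -0.524, -0.227]
ft_force: [0.6, -0.6, 0.4]
width: 0.0227
```

```bash
python3 - <<'E'
from cov import *
s,Rt=stat();print(rem(Rt,T2(20)),((s['eef_pos']-C)@F).round(4))
cap('wrist','wrist12');cap('side','side12')
im,d,E,k=load('side12');P=cloud(d,E,k);D=(P-C)@F;r=np.hypot(D[...,0],D[...,1])
m=(d>0)&(D[...,2]>.037)&(D[...,2]<.043)&(r>.07)&(r<.11)&(D[...,1]<0);p=D[m].mean(0);print('post',m.sum(),p*1e3,np.degrees(np.arctan2(p[1],p[0])))
cv2.imwrite('pics/s12.png',cv2.resize(im[130:250,190:350,::-1],None,fx=5,fy=5,interpolation=2))
E
```

```text
t 13.7 q [ 0.667 -0.047 -0.597  0.137 -0.669 -1.678] p [0.5335 0.1397 0.2447] f [ 0.6 -0.6  0.4] w 22.7
[-0.0317  0.1971 -0.1422] [0.0098 0.0854 0.1095]
post 22 [  4.07061216 -90.1732491   40.16342696] -87.41530146337793
```

View pics/s12.png

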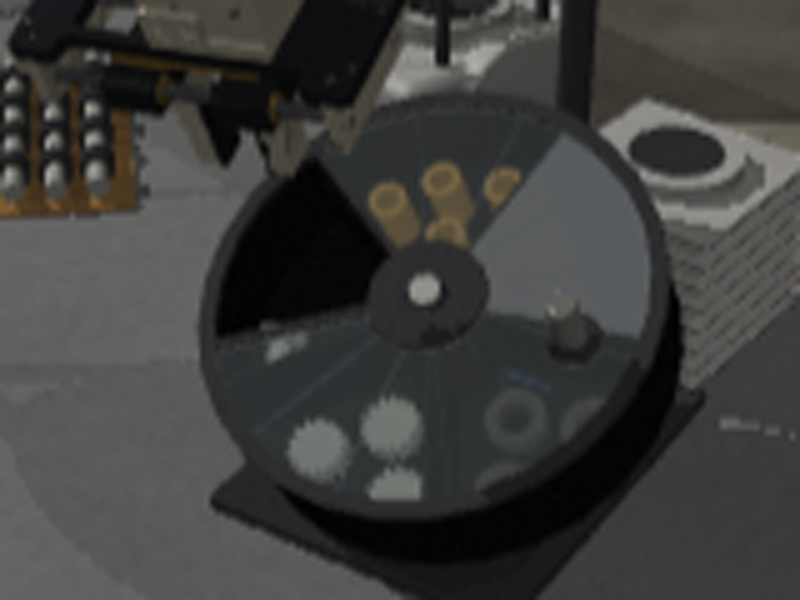

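View pics/wrist12.png

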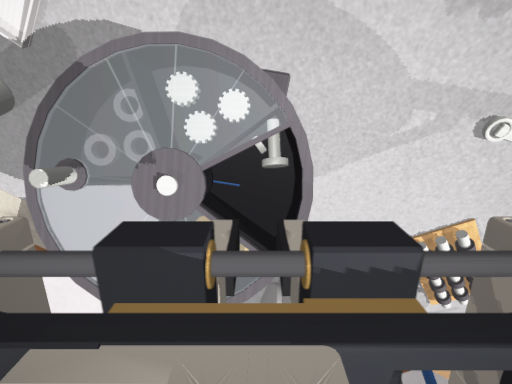

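The follower lies in the bay at (273,145) in the wrist view and the jaws are empty. My finger nudged the cover about 6° clockwise, leaving the post near -87°. I'll measure the post from the wrist and go to it.

```bash
python3 - <<'E'
from cov import *
im,d,E,k=load('wrist12');P=cloud(d,E,k);D=(P-C)@F
r=np.hypot(D[...,0],D[...,1]);m=(d>0)&(D[...,2]>.0365)&(D[...,2]<.044)&(r>.06)&(r<.12)&(D[...,1]<-.05);m[215:]=False
p=D[m].mean(0);print(m.sum(),p*1e3,D[m].min(0)*1e3,D[m].max(0)*1e3,np.degrees(np.arctan2(p[1],p[0])),np.hypot(*p[:2]))
s,Rt=stat()
A=pt(.09,-86.5,.085);Bq=pt(.09,-86.5,.028)
print(((A-s['eef_pos'])*1e3).round(1),((Bq-A)*1e3).round(1),rem(Rt,T2(20)))
E
```

```text
358 [  4.74122606 -88.77731586  39.51994975] [ -2.68590794 -98.07926483  36.53422292] [ 12.43168971 -81.01001209  41.686896  ] -86.94297564410175 0.08890383026509277
t 13.8 q [ 0.667 -0.042 -0.6    0.137 -0.665 -1.678] p [0.5334 0.1398 0.2409] f [-0.2 -1.  -0.7] w 29.4
[  92.1 -149.5  -19.6] [ 25.   13.7 -49.4] [-0.0302  0.1935 -0.1419]
```

Emit:
send_rows(
  commands=[
    [18.4,-29.9,0,-0.006,0.039,-0.0284,40],
    [18.4,-29.9,0,-0.006,0.039,-0.0284,40],
    [18.4,-29.9,-4,-0.006,0.039,-0.0284,40],
    [18.4,-29.9,-8,-0.006,0.039,-0.0284,40],
    [18.5,-29.9,-7.6,-0.006,0.038,-0.0283,40],
    [0,0,0,0,0,0,40],
  ],
)

```text
time: 14.3
eef_pos: [0.6278, -0.0141, 0.215]
tool_rot: [0.389, 0.656, -0.556, -0.331]
ft_force: [0.8, 1.9, -0.5]
width: 0.0403
```

```bash
python3 - <<'E'
from cov import *
s,Rt=stat()
cap('wrist','wrist13')
im,d,E,k=load('wrist13');P=cloud(d,E,k);D=(P-C)@F
r=np.hypot(D[...,0],D[...,1]);m=(d>0)&(D[...,2]>.0365)&(D[...,2]<.044)&(r>.06)&(r<.12)&(D[...,1]<-.05);m[262:]=False
p=D[m].mean(0);print(m.sum(),p*1e3,D[m].min(0)*1e3,D[m].max(0)*1e3,np.degrees(np.arctan2(p[1],p[0])),np.hypot(*p[:2]))
A=pt(.09,-87,.085);Bq=pt(.09,-87,.028)
print(((s['eef_pos']-C)@F*1e3).round(1),((Bq-s['eef_pos'])*1e3).round(1),rem(Rt,T2(20)))
E
```

```text
t 14.3 q [ 0.264  0.227 -0.237 -0.048 -0.95  -1.312] p [ 0.6278 -0.0141  0.215 ] f [ 0.8  1.9 -0.5] w 40.3
323 [  3.49382393 -90.16378205  39.61758832] [ -2.52657229 -97.56850636  36.91934258] [  8.5783873  -82.32409973  41.52835136] -87.78091316346494 0.09023144906163842
[  2.3 -94.8  79.6] [ 22.1  17.8 -43.5] [ 0.004  -0.0111  0.0049]
```

View pics/wrist13.png

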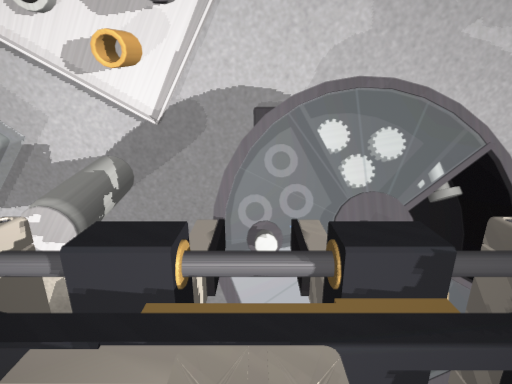

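The post top is at (265,242), between the fingers. Descending and gripping.

Emit:
send_rows(
  commands=[
    [-0.8,5,1,0.004,-0.011,0.005,40],
    [7.6,4.3,-14.8,0,0,0,40],
    [7.6,4.3,-14.8,0,0,0,40],
    [7.6,4.2,-14.9,0,0,0,40],
    [0,0,0,0,0,0,40],
  ],
)

```text
time: 14.77
eef_pos: [0.6459, 0.0097, 0.1727]
tool_rot: [0.388, 0.662, -0.553, -0.324]
ft_force: [0.3, 0.4, -0.1]
width: 0.0398
```

```bash
python3 - <<'E'
from cov import *
s,Rt=stat()
Bq=pt(.09,-87,.028)
print(((s['eef_pos']-C)@F*1e3).round(1),((Bq-s['eef_pos'])*1e3).round(1),rem(Rt,T2(20)))
cap('wrist','wrist14')
im,d,E,k=load('wrist14');P=cloud(d,E,k);D=(P-C)@F
r=np.hypot(D[...,0],D[...,1]);m=(d>0)&(D[...,2]>.0365)&(D[...,2]<.044)&(r>.06)&(r<.12)&(D[...,1]<-.05);m[262:]=False
print(m.sum(),D[m].min(0)*1e3,D[m].max(0)*1e3)
E
```

```text
t 14.77 q [ 0.294  0.284 -0.266 -0.051 -0.847 -1.324] p [0.6459 0.0097 0.1727] f [ 0.3  0.4 -0.1] w 39.8
[  4.8 -82.6  29.3] [ 4.  -6.1 -1.2] [-0.0022  0.0038 -0.0071]
565 [  -4.57454215 -118.45984947   36.50079838] [  4.15477983 -60.01032371  43.97568973]
```

View pics/wrist14.png

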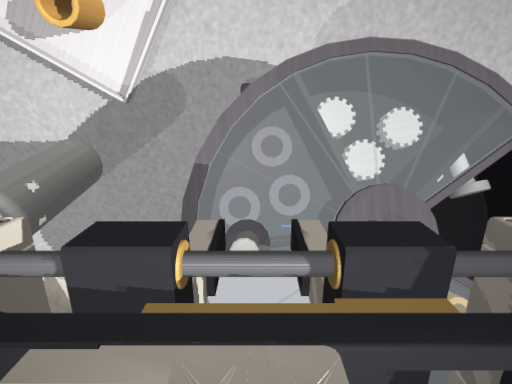

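Emit:
send_rows(
  commands=[
    [4,-6.1,-1.2,0,0,-0.005,40],
    [0,0,0,0,0,0,30],
    [0,0,0,0,0,0,10],
    [0,0,0,0,0,0,10],
    [0,0,0,0,0,0,10],
    [0,0,0,0,0,0,10],
    [0,0,0,0,0,0,10],
  ],
  force=25,
)

```text
time: 15.4
eef_pos: [0.6496, 0.0033, 0.1746]
tool_rot: [0.39, 0.661, -0.551, -0.326]
ft_force: [-8.3, 8.2, 6.2]
width: 0.0156
```

```bash
python3 - <<'E'
from cov import *
s,Rt=stat();v=(s['eef_pos']-C)@F
print((v*1e3).round(1),np.degrees(np.arctan2(v[1],v[0])),(s['ft_force']@F).round(1))
a0=-87;a1=-225;N=20
pts=[pt(.09,a0+i*(a1-a0)/N,.028) for i in range(N+1)]
print((np.diff(pts,axis=0)*1e3).round(1).tolist())
E
```

```text
t 15.4 q [ 0.281  0.287 -0.254 -0.055 -0.854 -1.316] p [0.6496 0.0033 0.1746] f [-8.3  8.2  6.2] w 15.6
[  5.9 -90.1  30.9] -86.25714279712378 [ 0.2 11.2  7. ]
[[-8.3, -4.4, -5.4], [-8.8, -3.3, -5.4], [-9.3, -2.0, -5.2], [-9.5, -0.8, -5.1], [-9.7, 0.5, -4.8], [-9.7, 1.7, -4.4], [-9.6, 3.0, -4.0], [-9.3, 4.2, -3.6], [-8.9, 5.3, -3.1], [-8.4, 6.3, -2.5], [-7.8, 7.3, -1.9], [-7.0, 8.2, -1.3], [-6.2, 8.9, -0.6], [-5.2, 9.5, 0.0], [-4.2, 10.0, 0.7], [-3.1, 10.3, 1.3], [-2.0, 10.5, 1.9], [-0.8, 10.5, 2.5], [0.4, 10.4, 3.1], [1.5, 10.1, 3.6]]
```

Emit:
send_rows(
  commands=[
    [-1.6,2.2,1,0,0,0,10],
    [-8.3,-4.4,-5.4,0,0,0,10],
    [-8.8,-3.3,-5.4,0,0,0,10],
    [-9.3,-2.0,-5.2,0,0,0,10],
    [-9.5,-0.8,-5.1,0,0,0,10],
    [-9.7,0.5,-4.8,0,0,0,10],
  ],
)

```text
time: 15.9
eef_pos: [0.6048, -0.0062, 0.1495]
tool_rot: [0.392, 0.662, -0.551, -0.325]
ft_force: [5.8, -0.2, -4.2]
width: 0.0154
```

```bash
python3 - <<'E'
from cov import *
s,Rt=stat();v=(s['eef_pos']-C)@F
print((v*1e3).round(1),np.degrees(np.arctan2(v[1],v[0])),np.hypot(*v[:2]),(s['ft_force']@F).round(1))
E
```

```text
t 15.9 q [ 0.289  0.242 -0.385 -0.053 -0.764 -1.322] p [ 0.6048 -0.0062  0.1495] f [ 5.8 -0.2 -4.2] w 15.4
[-44.6 -76.8  31.1] -120.14648052922911 0.08886138932788384 [ 2.2 -2.9 -6.1]
```

Emit:
send_rows(
  commands=[
    [-9.7,1.7,-4.4,0,0,0,10],
    [-9.6,3.0,-4.0,0,0,0,10],
    [-9.3,4.2,-3.6,0,0,0,10],
    [-8.9,5.3,-3.1,0,0,0,10],
    [-8.4,6.3,-2.5,0,0,0,10],
    [-7.8,7.3,-1.9,0,0,0,10],
    [-7.0,8.2,-1.3,0,0,0,10],
    [-6.2,8.9,-0.6,0,0,0,10],
  ],
)

```text
time: 16.57
eef_pos: [0.5367, 0.0397, 0.1279]
tool_rot: [0.391, 0.661, -0.551, -0.325]
ft_force: [6.2, 0.8, -8.6]
width: 0.0153
```

```bash
python3 - <<'E'
from cov import *
s,Rt=stat();v=(s['eef_pos']-C)@F
print((v*1e3).round(1),np.degrees(np.arctan2(v[1],v[0])),np.hypot(*v[:2]),(s['ft_force']@F).round(1))
E
```

```text
t 16.57 q [ 0.43   0.161 -0.568 -0.02  -0.66  -1.483] p [0.5367 0.0397 0.1279] f [ 6.2  0.8 -8.6] w 15.3
[-87.9  -3.7  31.1] -177.5780099509594 0.08794370516937589 [  0.7  -2.3 -10.4]
```

Emit:
send_rows(
  commands=[
    [-4.5,9.9,-1.3,0,0,0,10],
    [-4.2,10.0,0.7,0,0,0,10],
    [-3.1,10.3,1.3,0,0,0,10],
    [-2.0,10.5,1.9,0,0,0,10],
    [-0.8,10.5,2.5,0,0,0,10],
    [0.4,10.4,3.1,0,0,0,10],
    [1.5,10.1,3.6,0,0,0,10],
    [0,0,0,0,0,0,10],
  ],
)

```text
time: 17.23
eef_pos: [0.5248, 0.1124, 0.1418]
tool_rot: [0.391, 0.662, -0.551, -0.324]
ft_force: [-3.6, -1.3, 9.7]
width: 0.0156
```

```bash
python3 - <<'E'
from cov import *
s,Rt=stat();v=(s['eef_pos']-C)@F
print((v*1e3).round(1),np.degrees(np.arctan2(v[1],v[0])),np.hypot(*v[:2]),(s['ft_force']@F).round(1))
cap('side','side15'); f='side15'
p=np.clip(polar(f,0).astype(float)*1.8,0,255).astype(np.uint8)
for i,t in enumerate(range(180,-180,-20)): cv2.putText(p,str(t),(i*40,10),0,.35,(255,0,0)); p[:14,i*40]=(255,0,0)
q=np.clip(polar(f,-.0065).astype(float)*1.8,0,255).astype(np.uint8)
cv2.imwrite('pics/pol15.png',np.vstack([p,q])[:,:,::-1])
E
```

```text
t 17.23 q [ 0.589  0.134 -0.582  0.027 -0.672 -1.674] p [0.5248 0.1124 0.1418] f [-3.6 -1.3  9.7] w 15.6
[-59.7  65.7  30.8] 132.25717428665038 0.0887488602420047 [ 1.6  0.6 10.3]
```

View pics/pol15.png

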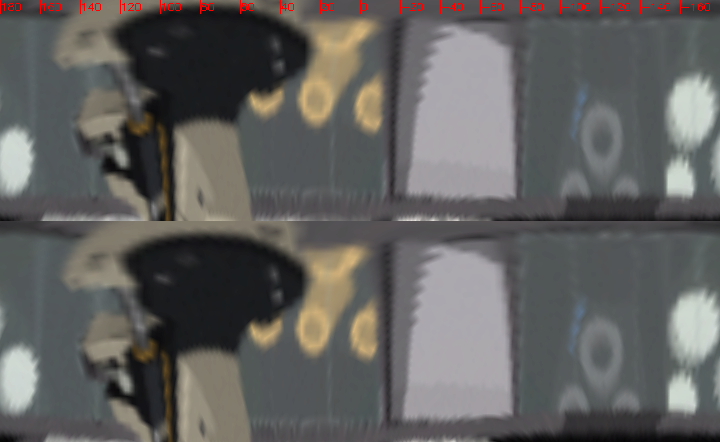

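View pics/side15.png

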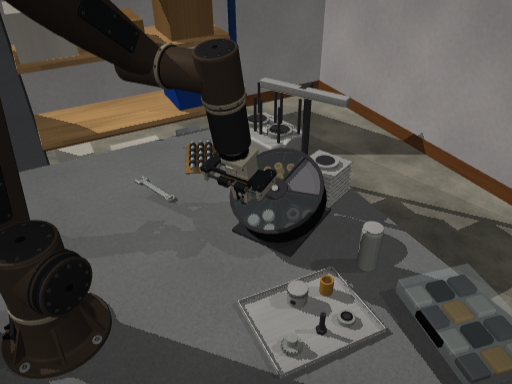

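The cover shows the opening at about -16° to -77° (middle about -47°) against the blank middle of -45°. I'll nudge it 2° anticlockwise, ease the push along the axis and release.

Emit:
send_rows(
  commands=[
    [-1.5,-3.5,0,0,0,0,10],
    [0,0,0,0,0,0,10],
    [0,0,0,0,0,0,20],
    [0,0,0,0,0,0,30],
    [0,0,0,0,0,0,40],
    [0,0,0,0,0,0,40],
    [-4.4,-2.4,8.7,0,0,0,40],
    [-8.8,-4.8,17.4,0,0,0,40],
    [-8.8,-4.8,17.4,0,0,0,40],
    [-8.8,-4.8,17.4,0,0,0,40],
  ],
)

```text
time: 18.12
eef_pos: [0.4914, 0.0898, 0.2018]
tool_rot: [0.391, 0.661, -0.552, -0.325]
ft_force: [1.0, -0.1, -0.6]
width: 0.0398
```

Emit:
send_rows(
  commands=[
    [-5,-20,25,0,0,0,40],
    [-5,-30,20,0,0,0,40],
    [-5,-35,10,0,0,0,40],
    [-5,-35,5,0,0,0,40],
    [0,-35,5,0,0,0,40],
    [0,-35,0,0,0,0,40],
    [0,0,0,0,0,0,40],
  ],
)

```text
time: 18.7
eef_pos: [0.4714, -0.1043, 0.267]
tool_rot: [0.393, 0.66, -0.551, -0.326]
ft_force: [-0.1, 0.4, 0.6]
width: 0.04
```

```bash
python3 - <<'E'
from cov import *
stat()
rows=[]
for n in ['side','scene']:
    f=n+'16';cap(n,f)
    p=np.clip(polar(f,0).astype(float)*1.8,0,255).astype(np.uint8)
    for i,t in enumerate(range(180,-180,-20)): cv2.putText(p,str(t),(i*40,10),0,.35,(255,0,0)); p[:14,i*40]=(255,0,0)
    rows.append(p)
    im,d,E,k=load(f);P=cloud(d,E,k);D=(P-C)@F;r=np.hypot(D[...,0],D[...,1])
    m=(d>0)&(D[...,2]>.037)&(D[...,2]<.044)&(r>.07)&(r<.11);q=D[m].mean(0);print(n,'post',m.sum(),(q*1e3).round(1),np.degrees(np.arctan2(q[1],q[0])))
cv2.imwrite('pics/pol16.png',np.vstack(rows)[:,:,::-1])
im=load('side16')[0];cv2.imwrite('pics/s16.png',cv2.resize(im[130:370,190:400,::-1],None,fx=3,fy=2.5,interpolation=2))
E
```

```text
t 18.7 q [ 0.141 -0.061 -0.428 -0.071 -1.033 -1.181] p [ 0.4714 -0.1043  0.267 ] f [-0.1  0.4  0.6] w 40.0
side post 13 [-67.   61.2  40.3] 137.60905485097413
scene post 14 [-61.1  65.4  38.6] 133.06985031781954
```

View pics/pol16.png

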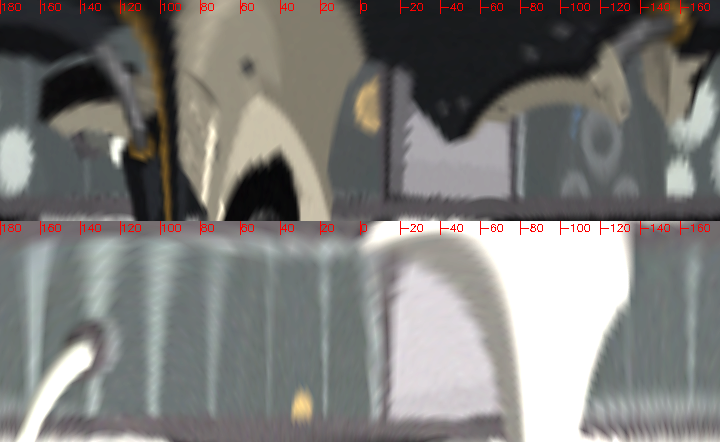

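View pics/s16.png

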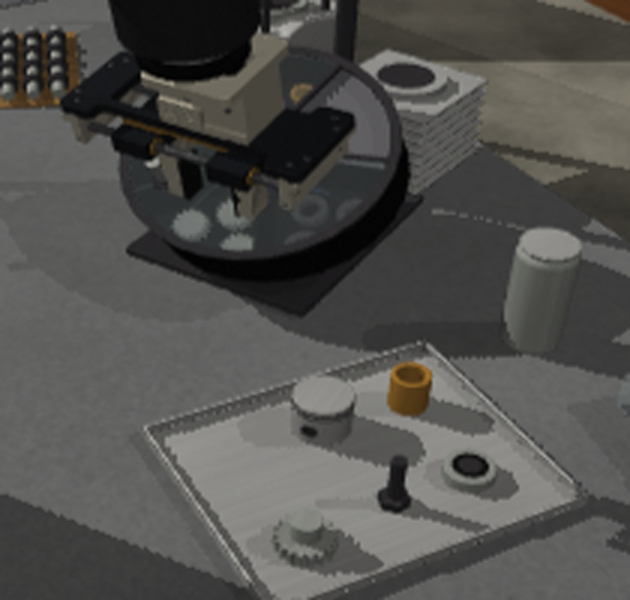

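The post is now at about 135° and the opening at about -14° to -76°, centred on the blank. The tray parts are untouched. I'll move the arm aside and check the whole cover.

Emit:
send_rows(
  commands=[
    [0,30,10,0,0,0,40],
    [0,38,8,0,0,0,40],
    [0,40,5,0,0,0,40],
    [0,40,0,0,0,0,40],
    [0,40,0,0,0,0,40],
    [-5,40,0,0,0,0,40],
    [-5,30,0,0,0,0,40],
    [0,0,0,0,0,0,40],
  ],
)

```text
time: 19.47
eef_pos: [0.4608, 0.1636, 0.289]
tool_rot: [0.389, 0.663, -0.552, -0.324]
ft_force: [-0.1, -0.2, 0.5]
width: 0.0399
```

```bash
python3 - <<'E'
from cov import *
stat()
rows=[]
for n in ['side','wrist']:
    f=n+'17';cap(n,f)
    for z in ([0,-.0065] if n=='side' else [0]):
        p=np.clip(polar(f,z).astype(float)*1.5,0,255).astype(np.uint8)
        for i,t in enumerate(range(180,-180,-20)): cv2.putText(p,str(t),(i*40,10),0,.35,(255,0,0)); p[:14,i*40]=(255,0,0)
        rows.append(p[:190])
    im,d,E,k=load(f);P=cloud(d,E,k);D=(P-C)@F;r=np.hypot(D[...,0],D[...,1])
    m=(d>0)&(D[...,2]>.037)&(D[...,2]<.044)&(r>.07)&(r<.11);
    if n=='wrist': m[215:]=False
    q=D[m].mean(0);print(n,'post',m.sum(),(q*1e3).round(1),np.degrees(np.arctan2(q[1],q[0])))
cv2.imwrite('pics/pol17.png',np.vstack(rows)[:,:,::-1])
E
```

```text
t 19.47 q [ 0.784 -0.096 -0.462  0.058 -1.03  -1.871] p [0.4608 0.1636 0.289 ] f [-0.1 -0.2  0.5] w 39.9
side post 23 [-64.8  60.9  40. ] 136.76803616708528
wrist post 181 [-64.1  62.9  39.7] 135.53503485839016
```

View pics/pol17.png

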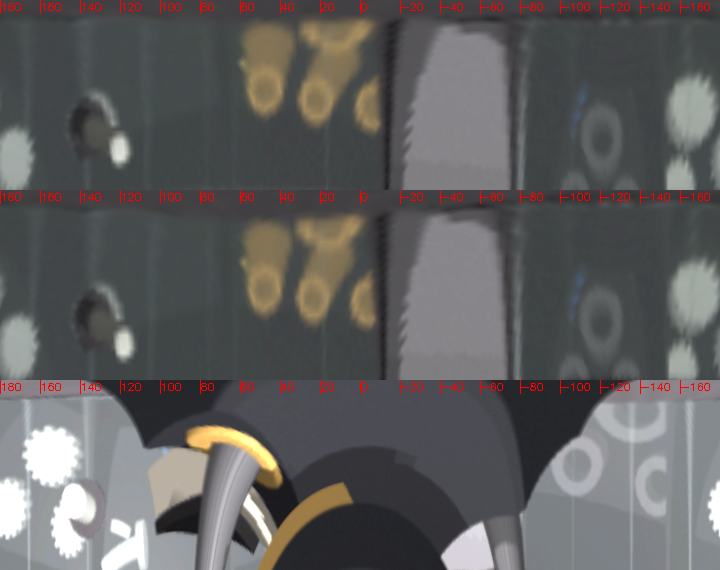

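View pics/wrist17.png

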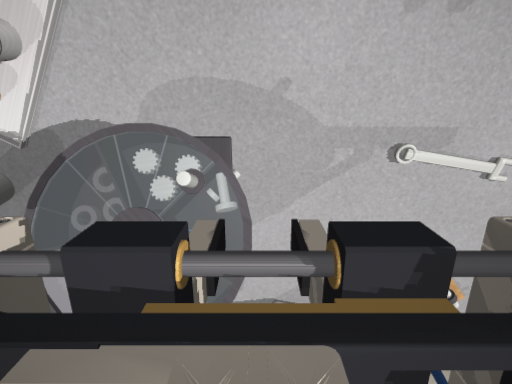

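View pics/side17.png

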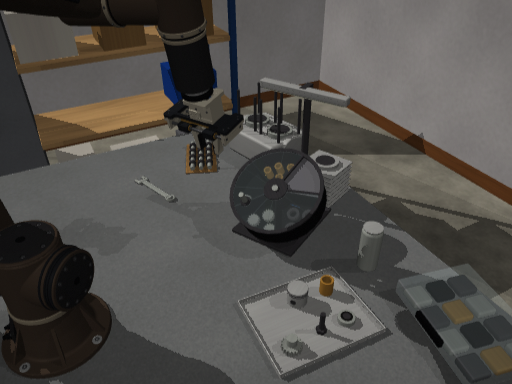

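```bash
python3 -c "
from cov import *
s,_=stat();print(abs(s['qd']).max());job_done()"
```

```text
t 19.57 q [ 0.778 -0.097 -0.463  0.058 -1.031 -1.866] p [0.4611 0.1605 0.2888] f [ 0.1 -1.1 -0.5] w 39.7
0.04957916916860363
the job is handed in; nothing more can be done
```

The loose follower is in the wanted bay and the cover is back over the blank bay. I handed the job in at 19.6 s of the 72 s allowed; it reports no verdict.

**What I did:** I turned the cover by its post from about -0.46 rad to about 2.5 rad. I then lowered the follower through the opening, let it go, and turned the cover back.

**Last checks:**
- **Cover:** the post measured 135.5° from the wrist camera and 136.8° from the side camera, against a target of 135°. The opening's edges are centred at about -45°, on the blank bay's middle. That puts the cover within about 0.03 rad of 0.
- **Follower:** it lies on its side on the bay floor, under the cover. Its middle is about 26 mm inside the left wall by one depth reading from above, taken just after release. It tipped over when I let go instead of standing.
- **Other parts:** the five parts on the tray, the oil can and the spanner looked unmoved. The arm was clear of everything, and wrist force was about 1 N.

**What went wrong or disagreed:**
- My first grip on the post was off-centre, so I opened the jaws and gripped again.
- The arm could not lean the full 30° at low height, so I worked with the tool 10–20° off the cover's axis.
- While I was placing the follower, a finger pushed the cover about 6° clockwise. It stayed within step 1's limits, and I corrected it on the way back.
- I never clearly identified the fixed follower. I chose the bay as the only one that is neither blank nor holding bushes, bearings or pinions.

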